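# Turn up a dosing pump's trimmer with its plastic key

### The job

The wall-mounted twin dosing pump of the washing machine lies on its back on the worktop. Take the plastic setting key from the holster on its side, seat its blade fully in the recessed slotted screw of the larger pump head, and turn that screw with the key, gently and without forcing it, until the dial's pointer line stands at the tab of its ring. Then put the key back fully home in its holster and let go; leave both tab rings, the other dial and the things around alone, and keep the fingers off the pump.

Things in the scene. Friction and masses are not known exactly. Their poses are not given: they have to be found in the camera images.
- pump_unit: white twin dosing pump, 180 (x) x 230 (y) x 84 mm, fixed. Origin under its centre, x to its upper end, y to the larger pump head. At -x two round pump heads: larger (68 mm) at y +55 mm, smaller (50 mm) at y -55 mm. At +x the setting panel, top 84 mm high: one dial beyond each head, centre x +48 mm, same y. More than 20 N from the key breaks a screw or dial, 50 N any part
- big_screw_face (a point): centre of the face of the larger head's brass screw at rest, 16 mm below the dial's top, 66 mm above the worktop; axes of pump_unit. A cone 22 mm wide at the top, 6 mm deep, leads to a 15 mm guide bore for the shank. Slot right across, 4.8 mm wide, 5.5 deep. Sprung: yields 1.2 N at first, 4.8 N at 3 mm, then stops hard; it springs up onto the blade once in line with the slot
- big_dial (a joint): angle of the larger head's dial (black disc 47 mm wide, top 82 mm high, white pointer line), rad; 0 = pointer to pump_unit +x, positive clockwise from above, stops at -1.7 and 1.7. Turns with its screw, 0.06 N m friction. Clamped to the screw at the works at an unmeasured angle: the slot lies within 0.6 rad either way of the pointer line
- big_tab (a joint): angle of the tab (4 mm wide) on the flat ring, 73 mm wide, round the larger head's dial; same zero and sense as big_dial. The pointer has to be set here, 0.4 to 1.2 rad clockwise of its start. The ring stays put
- big_pointer (a point): point on the extended pointer line of the larger head's dial, 28 mm from its axis; x outwards along the line
- big_tab_mark (a point): point 28 mm from the dial's axis in line with the tab of the larger head's ring; x outwards through the tab
- small_pointer (a point): the same pointer point of the smaller head's dial: not to be turned
- small_tab_mark (a point): the same tab point of the smaller head's ring: not to be turned
- key: grey plastic setting key, 105 mm, 45 g, upright in its holster. Origin at the blade's tip, z up to the handle. Blade 13 mm wide (y), 2.5 mm thick (x), 6.5 mm long; round shank 13 mm; shoulder collar 25 mm wide 40 to 47 mm above the tip; paddle handle 14 mm thick (x, flat), 26 mm wide (y), 47 to 105 mm above the tip. Blade has about 0.17 rad of play either way in the slot
- key_shoulder (a point): underside of the key's shoulder on its axis, 40 mm above the tip
- holster (a point): centre of the mouth of the holster, an upright tube on the pump's -y side (x +30, y -134 mm), 80 mm above the worktop, 25 mm wide outside with a plain bore of 17.6 mm, 74 mm deep; the key's shoulder rests on its rim; axes as those of pump_unit
- softener: pink softener jug, 68 x 124 x 242 mm, bystander behind the pump; origin under its centre
- stain_dropper: small brown dropper bottle, 33 mm wide, 102 mm high, bystander right of the pump; origin under its centre
- peg: wooden clothes peg, 15 x 72 x 12 mm, bystander left of the pump; origin under its centre
Mind the look-alikes: they are no part of the job. Leave any blue look-alike of the key alone.

How it is judged:
On the way, in this order (a step that is already met when the one before it is completed fails the run):
1. the key's blade is seated in the slot of the larger head's screw (z of key in the frame of big_screw_face below -0.0042 m and horizontal distance between key and big_screw_face below 0.003 m), for 0.1 s.
2. with the key still in the slot, the pointer stands at the tab (all of step 1 and horizontal distance between big_pointer and big_tab_mark below 0.0035 m), for 0.2 s.
At the end, for the whole second after the job is handed in: the larger head's pointer is in line with its tab within 3.5 mm at 28 mm radius (about 0.12 rad), and the key stands released and at rest in its holster, upright within 0.12 rad, its shoulder within 3 mm of the rim and 5 mm of the axis (horizontal distance between big_pointer and big_tab_mark below 0.0035 m and horizontal distance between key_shoulder and holster below 0.005 m and z of key_shoulder in the frame of holster below 0.003 m and angle between key's own z axis and vertical below 0.12 rad and linear speed of key below 0.02 m/s and contact force between the fingers and key below 0.1 N and velocity of joint big_dial below 0.05 rad/s); the robot touches nothing.
It fails at once if the key presses on the larger head's screw or dial with more than 20 N (contact force between key and pump_unit above 20 N and horizontal distance between key and big_screw_face below 0.03 m).
It fails at once if the key is rammed against the pump anywhere with more than 50 N (contact force between key and pump_unit above 50 N).
It fails at once if the fingers press on the pump (more than 3 N) (contact force between the fingers and pump_unit above 3 N).
It fails at once if the smaller head's dial or either tab ring is turned by more than 4 mm at 28 mm radius (distance of any of small_pointer, small_tab_mark, big_tab_mark from where it was at the start of the episode above 0.004 m).
It fails at once if softener, dropper or peg is shifted by more than 30 mm (distance of any of softener, stain_dropper, peg from where it was at the start of the episode above 0.03 m).
It also fails if it takes over 72 s, if anything falls off the work surface, if the arm or the gripper's body presses on something with over 40 N, if the wrist force passes 120 N, or if a joint passes its speed limit or range.

### The arm

A 6-joint arm with a two-finger parallel gripper is mounted at the origin on a cart in front of the work surface, level with it; the furniture and walls round the work are solid. World frame = base frame: x ahead of the robot, y to its left, z up, the work surface at z = 0. Lengths are in m, angles in rad, forces in N, time in s.
With the tool pointing down it reaches from about 0.375 to 0.9 m from the base axis. Payload 3.1 kg.
Tool frame: the origin (TCP) lies at the very end of the fingers, on their centre line; the grasp point (between the pads) lies behind it (robot.tcp_to_grasp is the y of the grasp point in the tool frame, in m); y points along the fingers, z is the direction in which the jaws open and shut, and the axes are right-handed (so a half turn about y gives the same grasp; the last joint's range is limited). The gripper opens to 87 mm and grips with 3 to 60 N. Pads are 19 mm wide; open, the fingers measure 117 mm over their backs; the gripper's body (75 mm by 190 mm) begins 51 mm behind the grasp point.
Start: joints at [-1.383, 0.527, 1.433, -0, 1.181, -0.178], TCP at [0.224, -0.584, 0.223] pointing down, gripper open.
Joint ranges: [-3.08, 3.08], [-0.75, 2.2], [0.22, 2.44], [-1.43, 4.57], [0, 2.65], [-2.85, 2.85]. Speed limits (rad/s): [2.79, 2.79, 3.14, 3.14, 3.14, 3.14].

### API

Orientations are given as a unit quaternion [x, y, z, w].
In Python, from rig import robot, optics gives the robot as it stands. The module is installed in compiled form; this text tells all that it offers.
- The arm moves only by the tool carry_out, never from a script. Its argument "series" is a list of rows, each a list of 5 numbers: the shift along the tool's x, y, z in mm, then the turn about the tool's y in rad, then the closure, from 0 (fully open) to 1 (shut). A call has 1 to 12 rows; each row shifts and turns the pose as measured when the row begins, along the tool's axes as they then stand; what a row does not reach is not made up. A row lasts 1/8 s, in which the tool goes at most 62.5 mm and 10.7 degrees, less where a joint would pass 70% of its speed; a pose out of reach is approached as far as the arm can. A call is refused whole if a number of a shift passes 62.5 or a number of a turn 0.188, either way. A call with a gripper value outside its range is refused whole. The fingers move at their own pace and stop on an object; "squeeze" is the grip in N (left out, the last holds). Time passes only in rows, so rows that do not move let the fingers close. It gives the time, the measured TCP pose, the force and the opening at its end, in the units of the state.
- robot.get_obs(): the state, without advancing time (a new reading comes with each control period).
- optics.camera(name): name is "side" or "top"; returns (picture, depth): 420x560x3 uint8, red, green, blue; 420x560 float32, m along the optical axis (not along the pixel's ray), 0 where there is no reading.
- optics.get_calibration(name): a dict with "K" (3x3 intrinsics, pixels), "eye" and "orientation" of the camera in the world. Camera axes: x right, y up, looking along -z (the intrinsics and any distortion apply to the point x, -y, -z); pixel columns grow to the right and rows downward; lengths in m; the calibration is good to about 2 mm. A picture is of the moment at which its call begins. get_calibration takes no time and is no camera call.
- robot.hand_in(): hands the job in, once; it reports no verdict.
Trained networks look in the newest picture that a camera, given by its name, has taken for a name from the list of things; names that differ only in an ending like _2 or _b are one class to them, and where a whole thing is asked for, a point or a joint stands for the part that bears it (a point fixed in the world has none). Each returns a list of dicts, best first, with "p" (0 to 1); they miss things now and then, are a little off and sometimes report something else, mostly with a low value. They report only what shows in the picture. A call takes as long as a camera call. They do not tell look-alikes from the thing itself.
- optics.boxes_of(camera, name): "box" ([left, top, width, height] as shares, 0 to 1, of the picture: columns of its width, rows of its height, round what is visible of it).
The state is a dict: "time": time; "q": joint angles; "joint_velocities": joint speeds; "joint_torque": joint torques, N m; "position": TCP position; "tool_rot": TCP orientation; "ft_force": force on the tool from outside, world axes, zero at the start; "moment": the same for the moment, N m; "grip_width": finger opening in m.
Only numpy, scipy, OpenCV 4.12 (cv2) and the standard library are available. Lean on these libraries where they do the work, as an engineer would, in place of code of your own. Each camera call takes 0.05 s, during which the arm holds its last target.

## Working session

There is one attempt and no reset: what is moved stays moved. The work goes in short steps, Python scripts to look and compute and a tool call to move; the robot and the scene stay as the last step left them, time stands still between calls to the robot, and variables do not carry over. Pictures are saved under pics/ and viewed, and the job is handed in when it is done.

Besides the shell and the picture viewer there is one more tool, called after ">>>" as name(argument=value, ...), one argument or row to a line, values as JSON. carry_out: Moves the arm, as the interface text tells. Its arguments: {"type":"object","properties":{"series":{"type":"array"},"squeeze":{"type":"number"}},"required":["series"]}

```bash
mkdir -p pics; python3 - <<'E'
from rig import robot, optics
import cv2, numpy as np, json
o=robot.get_obs()
for k,v in o.items(): print(k,np.round(v,4).tolist())
print(robot.tcp_to_grasp)
for c in ["side","top"]:
    im,d=optics.camera(c)
    cv2.imwrite(f"pics/{c}0.png",im[:,:,::-1]); np.save(f"{c}0.npy",d)
    cal=optics.get_calibration(c); print(c,{k:np.round(v,4).tolist() for k,v in cal.items()})
E
```

```text
time 0.0
q [-1.3835, 0.5284, 1.4339, -0.0, 1.1814, -0.1785]
joint_velocities [-0.0001, -0.002, 0.0, 0.0008, -0.0015, -0.0006]
joint_torque [-0.0001, -44.0047, -17.6592, 0.0631, 0.0583, -0.0002]
position [0.2235, -0.5829, 0.2216]
tool_rot [-0.1286, 0.6961, -0.6945, 0.1286]
ft_force [-0.2536, 0.0335, 0.7383]
moment [0.0308, 0.0017, 0.0084]
grip_width 0.0871
-0.0187
side {'K': [[397.4542, 0.0, 277.3645], [0.0, 397.4542, 211.127], [0.0, 0.0, 1.0]], 'eye': [0.35, -0.9029, 0.508], 'orientation': [0.5301, -0.0702, -0.0856, 0.8407]}
top {'K': [[383.3058, 0.0, 278.7948], [0.0, 383.3058, 210.0553], [0.0, 0.0, 1.0]], 'eye': [0.3649, -0.0767, 0.9304], 'orientation': [-0.0748, 0.0776, 0.7067, -0.6993]}
```

View pics/top0.png

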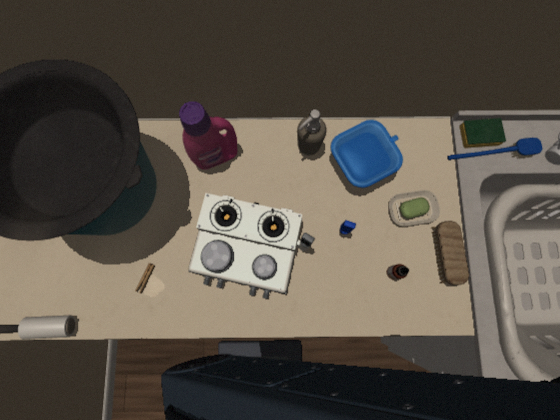

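View pics/side0.png

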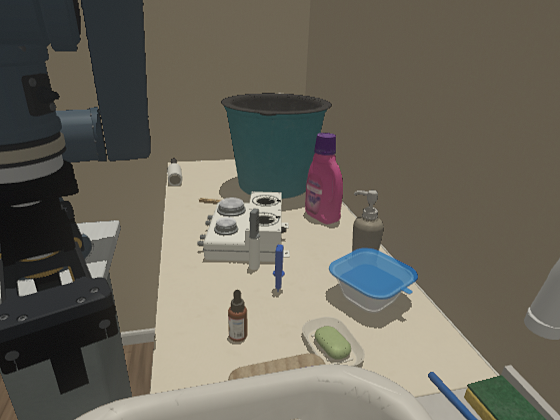

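The top view shows the pump at about (245,245), with big dial (226,216), small dial (273,226), large head (216,256) and small head (264,266). The grey key is in its holster at about (307,241), and the blue look-alike is at (347,228). I'll enlarge this area and get 3D positions.

```bash
cat > h.py <<'E'
import numpy as np, cv2
from scipy.spatial.transform import Rotation as R
from rig import robot, optics
def calib(c):
    k=optics.get_calibration(c); return np.array(k["K"]),np.array(k["eye"]),R.from_quat(k["orientation"]).as_matrix(),k
def unproj(c,u,v,d):
    K,e,Rm,_=calib(c); x=(u-K[0,2])/K[0,0]*d; y=(v-K[1,2])/K[1,1]*d
    return e+np.stack([x,-y,-d],-1)@Rm.T
def proj(c,P):
    K,e,Rm,_=calib(c); p=(np.asarray(P)-e)@Rm; 
    return np.stack([K[0,0]*p[...,0]/-p[...,2]+K[0,2], K[1,1]*(-p[...,1])/-p[...,2]+K[1,2]],-1)
def ray_z(c,u,v,z):
    K,e,Rm,_=calib(c); d=np.stack([(np.asarray(u)-K[0,2])/K[0,0],-(np.asarray(v)-K[1,2])/K[1,1],-np.ones_like(np.asarray(u,float))],-1)@Rm.T
    return e+d*((z-e[2])/d[...,2])[...,None]
E
python3 - <<'E'
from h import *
print({k:v for k,v in calib("top")[3].items() if k not in("K","eye","orientation")})
for c in ["top","side"]:
    for n in ["pump_unit","key","holster","big_dial","big_pointer","big_tab","softener","stain_dropper","peg"]:
        try:
            if n=="pump_unit": optics.camera(c)
            r=optics.boxes_of(c,n)
            print(c,n,[(round(a["p"],2),np.round(np.array(a["box"])*[560,420,560,420],1).tolist()) for a in r[:4]])
        except Exception as ex: print(c,n,ex)
im=cv2.imread("pics/top0.png"); cv2.imwrite("pics/top0c.png",cv2.resize(im[180:310,180:370],None,fx=4,fy=4,interpolation=cv2.INTER_CUBIC))
im=cv2.imread("pics/side0.png"); cv2.imwrite("pics/side0c.png",cv2.resize(im[180:310,180:340],None,fx=4.6,fy=4.6,interpolation=cv2.INTER_CUBIC))
d=np.load("top0.npy")
for u,v in [(226,216),(273,226),(216,256),(264,266),(307,241),(347,228)]:
    print((u,v),np.round(unproj("top",u,v,d[v,u]),4))
E
```

```text
{}
top pump_unit [(0.61, [188.8, 192.6, 117.1, 103.7])]
top key [(0.55, [340.8, 222.5, 14.7, 11.9])]
top holster [(0.56, [189.0, 193.3, 116.2, 107.5])]
top big_dial [(0.72, [218.8, 206.0, 18.0, 20.2])]
top big_pointer [(0.63, [212.3, 204.5, 24.7, 22.8])]
top big_tab [(0.55, [213.8, 200.5, 23.9, 31.0])]
top softener [(0.59, [178.2, 96.8, 60.6, 73.5]), (0.33, [299.4, 231.1, 12.8, 14.9])]
top stain_dropper [(0.73, [383.2, 266.3, 21.8, 9.1])]
top peg [(0.47, [138.3, 262.2, 13.2, 29.5])]
side pump_unit [(0.9, [200.8, 192.4, 88.0, 75.2])]
side key [(0.65, [272.0, 246.2, 12.2, 49.3]), (0.54, [250.2, 208.6, 13.0, 30.3])]
side holster []
side big_dial []
side big_pointer [(0.62, [256.7, 203.0, 16.8, 1.8])]
side big_tab []
side softener [(0.96, [305.9, 131.5, 38.0, 92.7])]
side stain_dropper []
side peg [(0.48, [201.0, 196.9, 14.5, 9.6]), (0.48, [276.0, 196.1, 0.4, 9.4])]
(226, 216) [0.543  0.0414 0.0597]
(273, 226) [ 0.5184 -0.0673  0.0596]
(216, 256) [0.449  0.0594 0.0774]
(264, 266) [ 0.426  -0.0469  0.0763]
(307, 241) [ 0.4718 -0.1384  0.1407]
(347, 228) [ 0.5066 -0.2319  0.0913]
```

View pics/top0c.png

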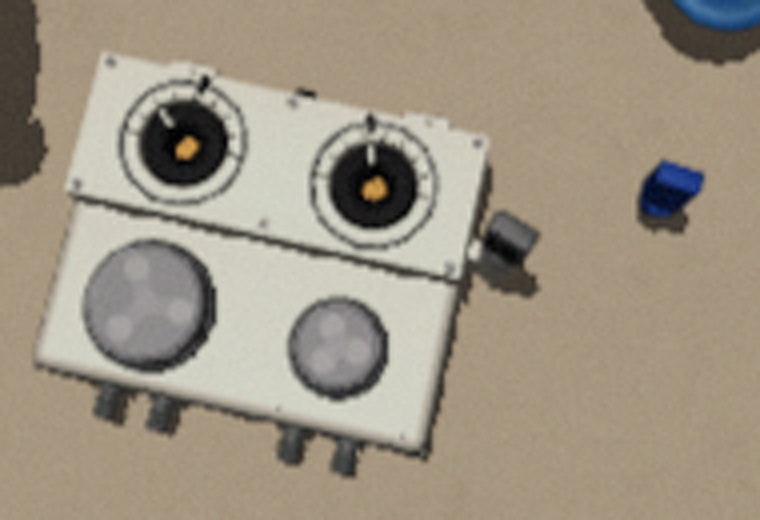

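View pics/side0c.png

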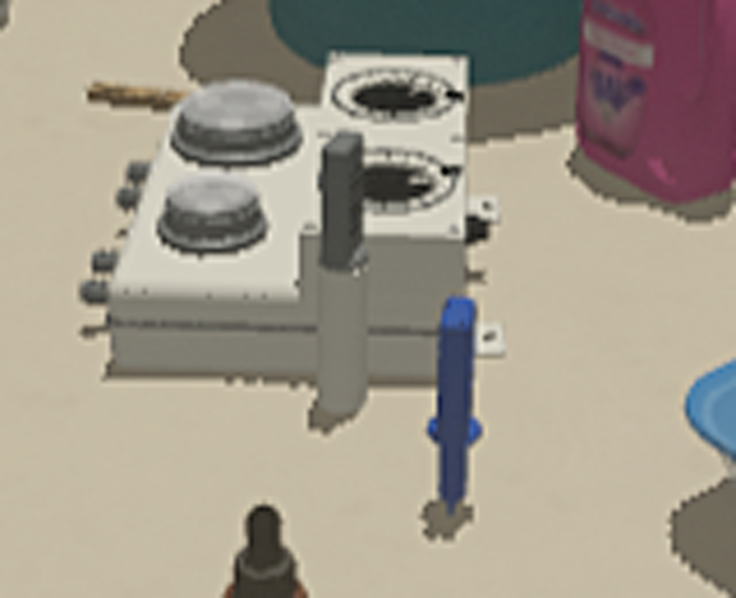

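Candidates for the key are the grey one standing in the tube at the pump's side (top (307,241), side (255,225)) and the blue one standing alone (top (347,228), side (278,268)). The grey one in the holster fits the description, and the crops confirm it. Next I'll fit the pump pose.

```bash
python3 - <<'E'
from h import *
im=cv2.imread("pics/top0.png"); d=np.load("top0.npy")
g=cv2.cvtColor(im,cv2.COLOR_BGR2GRAY)
# depth check on table & panel
for u,v in [(300,300),(150,250),(330,290),(250,212),(248,222),(285,245),(210,235),(300,232)]:
    print((u,v),np.round(unproj("top",u,v,d[v,u]),4))
# dial discs
S=6
for name,(u,v) in dict(big=(225.75,215.75),small=(273.25,226.5)).items():
    x0,y0=int(u)-18,int(v)-18
    c=cv2.resize(g[y0:y0+37,x0:x0+37],None,fx=S,fy=S,interpolation=cv2.INTER_CUBIC)
    m=(c<75).astype(np.uint8)
    n,l,st,ce=cv2.connectedComponentsWithStats(m)
    i=l[int((v-y0+.5)*S)-int(3*S), :]; 
    k=1+np.argmax(st[1:,4]); 
    cs,_=cv2.findContours((l==k).astype(np.uint8),cv2.RETR_EXTERNAL,cv2.CHAIN_APPROX_NONE)
    h=cv2.convexHull(max(cs,key=cv2.contourArea)); e=cv2.fitEllipse(h)
    cu=(e[0][0]+.5)/S-.5+x0; cv_=(e[0][1]+.5)/S-.5+y0
    print(name,"px",round(cu,2),round(cv_,2),"axes",np.array(e[1])/S, "world z.082",np.round(ray_z("top",cu,cv_,.082),4))
    cv2.imwrite(f"pics/d_{name}.png",cv2.resize(im[y0:y0+37,x0:x0+37],None,fx=16,fy=16,interpolation=cv2.INTER_CUBIC))
x0,y0=293,225
cv2.imwrite("pics/key_t.png",cv2.resize(im[y0:y0+30,x0:x0+34],None,fx=18,fy=18,interpolation=cv2.INTER_CUBIC))
o=robot.get_obs(); print(np.round(R.from_quat(o["tool_rot"]).as_matrix(),3))
E
```

```text
(300, 300) [ 0.3508 -0.1293 -0.0022]
(150, 250) [0.4728 0.232  0.0008]
(330, 290) [ 0.3732 -0.2011 -0.0007]
(250, 212) [ 0.5467 -0.0159  0.084 ]
(248, 222) [ 0.5239 -0.0115  0.0833]
(285, 245) [ 0.471  -0.0939  0.0849]
(210, 235) [0.5005 0.0789 0.0497]
(300, 232) [ 0.5136 -0.133  -0.0021]
big px 225.54 215.3 axes [21.09252548 21.95835368] world z.082 [0.5401 0.0394 0.082 ]
small px 272.96 225.93 axes [21.51380666 21.82599131] world z.082 [ 0.5146 -0.0675  0.082 ]
[[-0.934  0.     0.358]
 [-0.358 -0.    -0.934]
 [-0.    -1.     0.   ]]
```

```bash
python3 - <<'E'
import cv2,numpy as np
a=cv2.imread("pics/d_big.png");b=cv2.imread("pics/key_t.png")
h=max(a.shape[0],b.shape[0]); f=lambda x:cv2.copyMakeBorder(x,0,h-x.shape[0],0,0,cv2.BORDER_CONSTANT)
c=np.hstack([f(a),f(b)]); s=790/c.shape[1]; cv2.imwrite("pics/comb.png",cv2.resize(np.clip(c*1.6,0,255).astype(np.uint8),None,fx=s,fy=s))
E
```

```text
(no output)
```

View pics/comb.png

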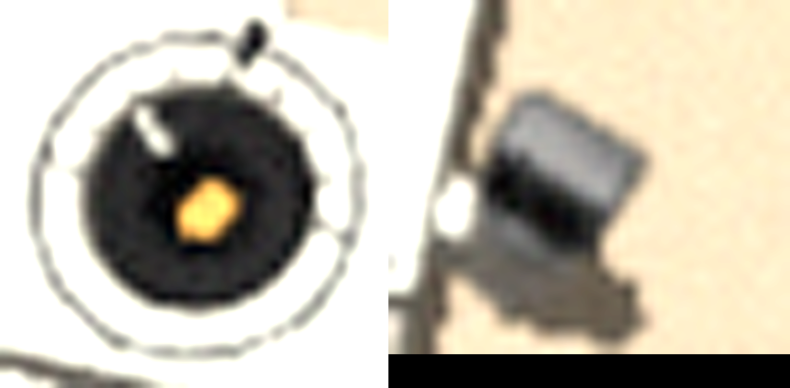

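```bash
python3 - <<'E'
from h import *
ims=[];ds=[]
for i in range(8):
    a,b=optics.camera("top"); ims.append(a.astype(float)); ds.append(b)
im=np.mean(ims,0); dd=np.stack(ds); dd=np.where(dd==0,np.nan,dd); d=np.nanmedian(dd,0)
np.savez("top_avg.npz",im=im,d=d); print("std",np.std(ims,0).mean(), np.nanstd(dd,0)[200:240,210:240].mean())
us=np.arange(219,234);vs=np.arange(209,225)
U,V=np.meshgrid(us,vs); P=unproj("top",U,V,d[vs[0]:vs[-1]+1,us[0]:us[-1]+1])
print("z mm; cols",us)
for i,v in enumerate(vs): print(v,(P[i,:,2]*1000).round(0).astype(int))
print("R-B")
q=im[vs[0]:vs[-1]+1,us[0]:us[-1]+1]
for i,v in enumerate(vs): print(v,(q[i,:,0]).astype(int))
c=cv2.resize(np.clip(im[206:228,214:238]*1.5,0,255).astype(np.uint8)[:,:,::-1],None,fx=24,fy=24,interpolation=cv2.INTER_NEAREST); cv2.imwrite("pics/screw_n.png",c)
E
```

```text
std 1.8753731701143672 0.0013525067
z mm; cols [219 220 221 222 223 224 225 226 227 228 229 230 231 232 233]
209 [82 82 83 82 83 82 81 82 82 82 82 82 82 81 60]
210 [82 82 82 83 82 81 81 80 82 82 82 81 82 82 82]
211 [81 81 83 83 81 82 82 83 82 80 81 82 81 81 83]
212 [83 82 81 82 80 80 79 78 80 81 81 81 81 81 82]
213 [82 81 82 81 79 77 78 78 76 79 81 82 81 82 82]
214 [82 81 81 78 77 72 68 65 66 77 80 81 82 81 81]
215 [82 82 80 78 72 65 61 66 65 67 79 81 82 82 82]
216 [81 82 80 77 67 60 60 60 67 67 76 82 82 81 82]
217 [82 82 80 77 65 67 60 61 61 64 78 81 81 82 81]
218 [82 82 82 77 66 65 65 60 60 60 80 82 81 82 81]
219 [81 82 82 81 78 66 66 66 61 79 81 80 81 82 82]
220 [81 82 81 82 82 80 81 79 81 81 82 82 82 82 82]
221 [83 83 82 81 81 80 81 81 81 83 82 82 81 81 80]
222 [81 82 82 82 82 82 82 82 82 82 81 81 81 81 81]
223 [82 82 82 81 82 82 81 82 82 82 81 82 82 82 76]
224 [81 82 82 82 82 81 82 82 83 83 83 82 80 75 84]
R-B
209 [ 27 108 152 109  48  28  27  24  27  30  29  27  26  22  28]
210 [ 25  45 151 156  80  23  20  17  22  23  28  29  27  27  23]
211 [ 25  29  72 117  67  13  10  13  13  11  20  27  28  27  26]
212 [26 25 16 11  3  4  3  6  7 10 13 22 26 28 26]
213 [29 18 13 10  5  6  7  8  9  4 10 15 23 28 27]
214 [ 29  22  10   4   4   2  22 116 136  72   9  12  17  24  26]
215 [ 27  22   9   5   6  23 117 176 198 161  76  23  15  24  27]
216 [ 28  20   7   3  17 119 187 189 197 203 113  21  16  25  28]
217 [ 26  19   8   7  24 174 203 203 202 174  82  12  21  26  30]
218 [ 27  21  18  10  14 154 183 198 178  97  25  11  25  26  28]
219 [ 28  25  19  15   9  91 109 142 101  36  15  21  26  29  29]
220 [28 28 24 19 14 12 10 10 13 14 19 24 27 30 29]
221 [27 27 28 25 21 17 20 23 18 22 26 26 29 31 23]
222 [28 29 28 27 27 29 26 28 28 26 29 31 29 26 23]
223 [ 23  25  28  28  28  28  26  30  30  31  32  30  25  40 108]
224 [ 68  19  20  25  29  30  31  32  30  28  25  19  45 123 182]
```

View pics/screw_n.png

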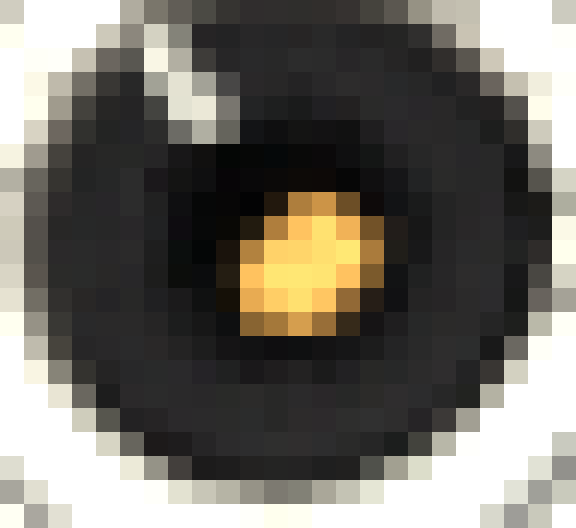

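The depth map shows the slot in the brass face (60 mm against 66 mm) running diagonally from about (224,215) to (228,219). I'll measure the slot, pointer, tab and key yaw from it.

```bash
python3 - <<'E'
from h import *
from scipy.optimize import minimize
z=np.load("top_avg.npz"); im=z["im"]; d=z["d"]; g=im.mean(2)
yaw=-np.arctan2(.0255,.1069); ex=np.array([np.cos(yaw),np.sin(yaw)]); ey=np.array([-np.sin(yaw),np.cos(yaw)])
C=np.array([.5401,.0394])
print("yaw",yaw)
def ang(p): # clockwise from pump +x
    return -np.arctan2(p@ey,p@ex)
# slot
U,V=np.meshgrid(np.arange(219,234),np.arange(209,225)); P=unproj("top",U,V,d[V,U])
m=(P[...,2]>.056)&(P[...,2]<.0695)&(np.hypot(*(P[...,:2]-C).transpose(2,0,1))<.012)
pts=P[m]; dep=(.066-pts[:,2])/.0055
print(m.sum(), "centroid rel mm",(pts[:,:2].mean(0)-C)*1000)
best=[]
for off in np.linspace(-3e-3,3e-3,25):
  for a in np.linspace(-np.pi/2,np.pi/2,181):
    dirv=np.cos(a)*ex-np.sin(a)*ey; n=np.array([-dirv[1],dirv[0]])
    s=(pts[:,:2]-C)@n-off
    mod=1/(1+np.exp((abs(s)-.0024)/.0004))
    best.append((((dep-mod)**2).sum(),a,off))
best.sort(); print([np.round(b,4).tolist() for b in best[:8]])
# pointer
Pz=ray_z("top",U,V,.082)[...,:2]-C; r=np.hypot(Pz[...,0],Pz[...,1])
mm=(r>.009)&(r<.0215); w=np.clip(g[V,U]-45,0,None)*mm
# restrict to blob near px (221.5,210)
w*=((U-221.5)**2+(V-210)**2<9)
c=(Pz*w[...,None]).sum((0,1))/w.sum(); print("pointer",ang(c),"r",np.hypot(*c), "px",(U*w).sum()/w.sum(),(V*w).sum()/w.sum())
# tab
U,V=np.meshgrid(np.arange(222,242),np.arange(194,210)); Pz=ray_z("top",U,V,.085)[...,:2]-C; r=np.hypot(Pz[...,0],Pz[...,1])
w=np.clip(110-g[V,U],0,None)*(r>.028)*(r<.045)*((U-231)**2+(V-201)**2<16)
c=(Pz*w[...,None]).sum((0,1))/w.sum(); print("tab",ang(c),"r",np.hypot(*c),"px",(U*w).sum()/w.sum(),(V*w).sum()/w.sum())
# ring circle check
c2=cv2.resize(np.clip(im[190:245,198:255]*1.4,0,255).astype(np.uint8)[:,:,::-1],None,fx=10,fy=10,interpolation=cv2.INTER_CUBIC)
def dr(P,col):
    q=proj("top",P); q=((q-[198,190]+.5)*10-.5).astype(int); cv2.polylines(c2,[q.reshape(-1,1,2)],False,col,1)
t=np.linspace(0,2*np.pi,80); cir=lambda rr,zz: np.c_[C[0]+rr*np.cos(t),C[1]+rr*np.sin(t),0*t+zz]
dr(cir(.0365,.085),(0,0,255)); dr(cir(.0235,.082),(0,255,0)); dr(cir(.0075,.066),(255,0,255))
a=best[0][1]; dv=np.cos(a)*ex-np.sin(a)*ey
dr(np.array([np.r_[C-dv*.0075,.0605],np.r_[C+dv*.0075,.0605]]),(255,0,0))
cv2.imwrite("pics/ov.png",c2)
# key handle top: points z>0.135
U,V=np.meshgrid(np.arange(293,325),np.arange(225,255)); P=unproj("top",U,V,d[V,U])
m=(P[...,2]>.138)&(P[...,2]<.152); q=P[m]; print("key top n",m.sum(),"mean",q.mean(0))
rc=cv2.minAreaRect((q[:,:2]*1e3).astype(np.float32)); print("rect",rc)
w_,v_=np.linalg.eigh(np.cov(q[:,:2].T)); print("std mm",np.sqrt(w_)*1000,"long dir",v_[:,1],"expect std 4.0,7.5")
for z0 in range(60,160,10):
    mm=(P[...,2]>z0/1e3-.005)&(P[...,2]<z0/1e3+.005); 
    print(z0,mm.sum(),end="; ")
H=np.array([.52735,-.01405])-.048*ex+.03*ex-.134*ey; print("holster",H)
E
```

```text
yaw -0.2341646949225076
30 centroid rel mm [0.56762323 2.20828149]
[[1.9249, -1.0647, 0.001], [1.9293, -1.0472, 0.001], [1.9494, -1.0297, 0.0013], [1.9544, -1.0821, 0.001], [1.9576, -1.0123, 0.0013], [1.9641, -1.0297, 0.001], [1.9753, -1.0472, 0.0013], [1.9967, -0.9948, 0.0013]]
pointer -0.8695743279528036 r 0.015861352276128986 px 221.4935888303177 209.80908961390512
tab 0.08558942930079289 r 0.0349893442847832 px 230.49581239530988 200.63554615181167
key top n 83 mean [ 0.47767059 -0.13922716  0.14385278]
rect ((478.114501953125, -139.65635681152344), (25.831811904907227, 13.576395034790039), 57.98767852783203)
std mm [3.93683132 7.32249274] long dir [0.53668322 0.84378381] expect std 4.0,7.5
60 6; 70 6; 80 123; 90 15; 100 7; 110 8; 120 10; 130 10; 140 75; 150 10; holster [ 0.47874915 -0.14021639]
```

View pics/ov.png

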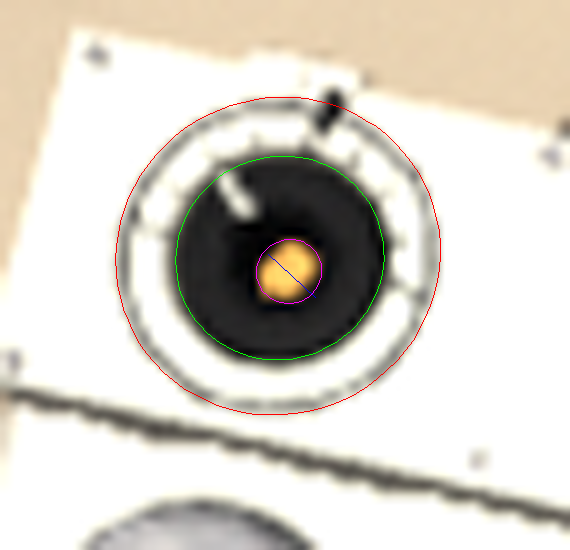

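```bash
cat >> h.py <<'E'
def state():
    o=robot.get_obs(); Rm=R.from_quat(o["tool_rot"]).as_matrix(); 
    return o,np.array(o["position"]),Rm
def show(o=None):
    o=o or robot.get_obs(); Rm=R.from_quat(o["tool_rot"]).as_matrix()
    print("t",round(o["time"],3),"pos",np.round(np.array(o["position"])*1000,1),"phi",round(np.arctan2(Rm[1,2],Rm[0,2]),4),"tooly",np.round(Rm[:,1],3),"F",np.round(o["ft_force"],2),"M",np.round(o["moment"],3),"w",round(o["grip_width"]*1000,1),"q1,6",np.round(o["q"],3))
def plan(pos,phi,n,close,dec=0):
    o,p,Rm=state(); ph=np.arctan2(Rm[1,2],Rm[0,2]); pos=np.array(pos); dphi=(phi-ph+np.pi)%(2*np.pi)-np.pi
    rows=[]
    for i in range(n):
        dp=(pos-p)/n; a=ph+dphi*i/n
        z=np.array([np.cos(a),np.sin(a),0]); x=np.array([np.sin(a),-np.cos(a),0])
        rows.append([round(1000*dp@x,dec),round(-1000*dp[2],dec),round(1000*dp@z,dec),round(-dphi/n,3),close])
    print(rows)
E
python3 - <<'E'
from h import *
show(); plan([.478,-.1397,.195],-.567,12,0.0)
z=np.load("top_avg.npz"); im=z["im"]; d=z["d"]
def box(name,u0,u1,v0,v1,cond):
    U,V=np.meshgrid(np.arange(u0,u1),np.arange(v0,v1)); P=unproj("top",U,V,d[V,U]); c=im[V,U]
    m=cond(P,c); q=P[m]; print(name,m.sum(),np.percentile(q,[2,50,98],axis=0).round(3).tolist())
box("softener",175,242,95,172,lambda P,c:(P[...,2]>.03)&(c[...,0]-c[...,1]>12))
box("blue",335,362,215,245,lambda P,c:(P[...,2]>.02)&(c[...,2]-c[...,0]>20))
box("dropper",380,415,255,290,lambda P,c:(P[...,2]>.02))
box("bucket",0,160,60,240,lambda P,c:(P[...,2]>.1))
E
```

```text
t 1.5 pos [ 223.6 -583.6  222.5] phi -1.2051 tooly [-0.  0. -1.] F [ 0.06 -0.62  0.86] M [0.012 0.005 0.035] w 87.2 q1,6 [-1.384  0.527  1.433 -0.     1.181 -0.178]
[[np.float64(-33.0), np.float64(2.0), np.float64(-27.0), np.float64(-0.053), 0.0], [np.float64(-34.0), np.float64(2.0), np.float64(-25.0), np.float64(-0.053), 0.0], [np.float64(-36.0), np.float64(2.0), np.float64(-23.0), np.float64(-0.053), 0.0], [np.float64(-37.0), np.float64(2.0), np.float64(-21.0), np.float64(-0.053), 0.0], [np.float64(-38.0), np.float64(2.0), np.float64(-19.0), np.float64(-0.053), 0.0], [np.float64(-39.0), np.float64(2.0), np.float64(-17.0), np.float64(-0.053), 0.0], [np.float64(-40.0), np.float64(2.0), np.float64(-15.0), np.float64(-0.053), 0.0], [np.float64(-41.0), np.float64(2.0), np.float64(-13.0), np.float64(-0.053), 0.0], [np.float64(-41.0), np.float64(2.0), np.float64(-11.0), np.float64(-0.053), 0.0], [np.float64(-42.0), np.float64(2.0), np.float64(-9.0), np.float64(-0.053), 0.0], [np.float64(-42.0), np.float64(2.0), np.float64(-6.0), np.float64(-0.053), 0.0], [np.float64(-42.0), np.float64(2.0), np.float64(-4.0), np.float64(-0.053), 0.0]]
softener 2310 [[0.671, 0.024, 0.035], [0.699, 0.076, 0.143], [0.738, 0.125, 0.243]]
blue 140 [[0.503, -0.245, 0.044], [0.509, -0.232, 0.101], [0.52, -0.222, 0.105]]
dropper 246 [[0.396, -0.36, 0.022], [0.411, -0.345, 0.06], [0.426, -0.336, 0.099]]
bucket 25312 [[0.474, 0.178, 0.128], [0.66, 0.325, 0.211], [0.819, 0.456, 0.286]]
```

>>> carry_out(
  series=[
    [-33,2,-27,-0.053,0],
    [-34,2,-25,-0.053,0],
    [-36,2,-23,-0.053,0],
    [-37,2,-21,-0.053,0],
    [-38,2,-19,-0.053,0],
    [-39,2,-17,-0.053,0],
    [-40,2,-15,-0.053,0],
    [-41,2,-13,-0.053,0.2],
    [-41,2,-11,-0.053,0.4],
    [-42,2,-9,-0.053,0.4],
    [-42,2,-6,-0.053,0.4],
    [-42,2,-4,-0.053,0.4],
  ],
  squeeze=30,
)

```text
time: 3.0
position: [0.4847, -0.1324, 0.1984]
tool_rot: [0.343, -0.614, 0.622, -0.344]
ft_force: [0.1, -0.5, 0.7]
grip_width: 0.0537
```

```bash
python3 - <<'E'
from h import *
show(); plan([.478,-.1397,.195],-.567,3,0.4)
E
```

```text
t 3.0 pos [ 484.7 -132.4  198.4] phi -0.5555 tooly [ 0.006 -0.009 -1.   ] F [ 0.12 -0.48  0.75] M [-0.035 -0.066 -0.014] w 53.7 q1,6 [-0.486  0.394  1.768 -0.006  0.969  0.072]
[[np.float64(3.0), np.float64(1.0), np.float64(-1.0), np.float64(0.004), 0.4], [np.float64(3.0), np.float64(1.0), np.float64(-1.0), np.float64(0.004), 0.4], [np.float64(3.0), np.float64(1.0), np.float64(-1.0), np.float64(0.004), 0.4]]
```

>>> carry_out(
  series=[
    [5,1,-2,0.006,0.45],
    [4,1,-1,0.005,0.45],
    [0,0,0,0,0.45],
    [0,0,0,0,0.45],
  ],
)

```text
time: 3.5
position: [0.4774, -0.1383, 0.1965]
tool_rot: [0.34, -0.616, 0.624, -0.341]
ft_force: [0.2, -0.4, 0.0]
grip_width: 0.048
```

```bash
python3 - <<'E'
from h import *
show(); plan([.478,-.1397,.195],-.567,1,0.4,1)
for c in ["top","side"]:
    im,d=optics.camera(c); cv2.imwrite(f"pics/{c}1.png",im[:,:,::-1]); np.save(f"{c}1.npy",d)
a=cv2.imread("pics/top1.png")[190:290,240:360]; b=cv2.imread("pics/side1.png")[170:290,200:320]
cv2.imwrite("pics/c1.png",np.clip(np.hstack([cv2.resize(a,(400,333)),cv2.resize(b,(390,390))[:333]])*1.4,0,255).astype(np.uint8))
E
```

```text
t 3.5 pos [ 477.4 -138.3  196.5] phi -0.5651 tooly [ 0.007 -0.009 -1.   ] F [ 0.18 -0.41  0.05] M [-0.074 -0.08  -0.015] w 48.0 q1,6 [-0.504  0.39   1.784 -0.006  0.958  0.064]
[[np.float64(0.9), np.float64(1.5), np.float64(1.3), np.float64(0.002), 0.4]]
```

View pics/c1.png

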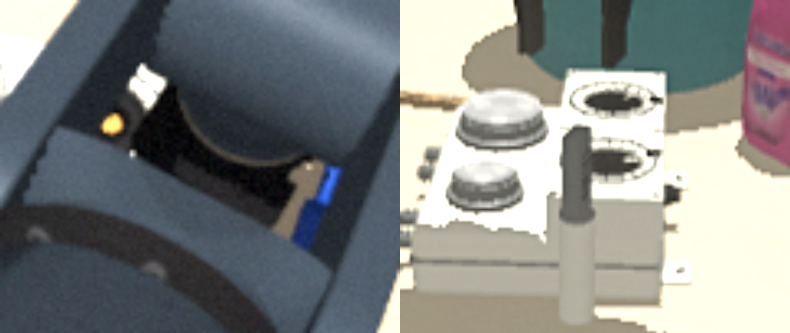

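The top view shows the gripper over the key at about (307,241), with the blue look-alike clear at the right. The side view shows both fingers above and astride the grey key at about (255,222). Descending.

>>> carry_out(
  series=[
    [0.3,25,0.5,0,0.45],
    [0,25,0,0,0.45],
    [0,25,0,0,0.45],
    [0,18,0,0,0.45],
    [0,4,0,0,0.45],
    [0,0,0,0,0.45],
  ],
)

```text
time: 4.35
position: [0.4802, -0.1431, 0.0983]
tool_rot: [0.338, -0.615, 0.626, -0.341]
ft_force: [-0.9, 0.7, 0.2]
grip_width: 0.048
```

```bash
python3 - <<'E'
from h import *
show(); plan([.478,-.1397,.097],-.567,1,0.4,1)
im,d=optics.camera("side"); cv2.imwrite(f"pics/side2.png",im[:,:,::-1]); np.save("side2.npy",d)
b=im[170:290,200:320,::-1]
cv2.imwrite("pics/c2.png",np.clip(cv2.resize(b,(600,600),interpolation=cv2.INTER_CUBIC)*1.4,0,255).astype(np.uint8))
o,p,Rm=state(); print(proj("side",p),proj("side",p+Rm[:,2]*.024),proj("side",p-Rm[:,2]*.024))
E
```

```text
t 4.35 pos [ 480.2 -143.1   98.3] phi -0.5693 tooly [ 0.012 -0.012 -1.   ] F [-0.88  0.71  0.18] M [ 0.005 -0.005 -0.069] w 48.0 q1,6 [-0.51   0.557  1.863 -0.007  0.706  0.065]
[[np.float64(-1.7), np.float64(1.3), np.float64(-3.7), np.float64(-0.002), 0.4]]
[254.55092846 228.94803883] [264.74175354 230.80807562] [244.53019812 227.11904785]
```

View pics/c2.png

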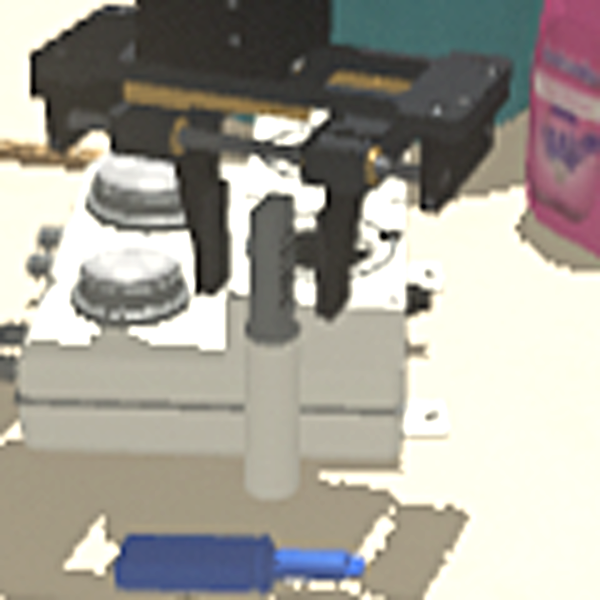

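At first glance the fingers straddle the grey key (side crop key (272,265), fingers at 215 and 335). The blue look-alike now lies on its side. It was already missing upright in the picture at t=3.5 s, when the gripper was still above 0.19 m, so it toppled on its own. I'll make a small centring shift, then close softly.

>>> carry_out(
  series=[
    [-1,1.3,-1.8,0,0.45],
    [0,0,0,0,0.7],
    [0,0,0,0,1],
    [0,0,0,0,1],
    [0,0,0,0,1],
    [0,0,0,0,1],
  ],
  squeeze=5,
)

```text
time: 5.15
position: [0.4805, -0.1418, 0.0993]
tool_rot: [0.337, -0.613, 0.627, -0.342]
ft_force: [0.2, -0.6, 0.5]
grip_width: 0.0142
```

```bash
python3 - <<'E'
from h import *
show()
im,d=optics.camera("side"); cv2.imwrite(f"pics/side3.png",im[:,:,::-1]); np.save("side3.npy",d)
b=im[170:290,200:320,::-1]
cv2.imwrite("pics/c3.png",np.clip(cv2.resize(b,(600,600),interpolation=cv2.INTER_CUBIC)*1.4,0,255).astype(np.uint8))
E
```

```text
t 5.15 pos [ 480.5 -141.8   99.3] phi -0.5691 tooly [ 0.016 -0.014 -1.   ] F [ 0.16 -0.62  0.52] M [-0.035  0.014  0.016] w 14.2 q1,6 [-0.507  0.554  1.866 -0.007  0.701  0.067]
```

View pics/c3.png

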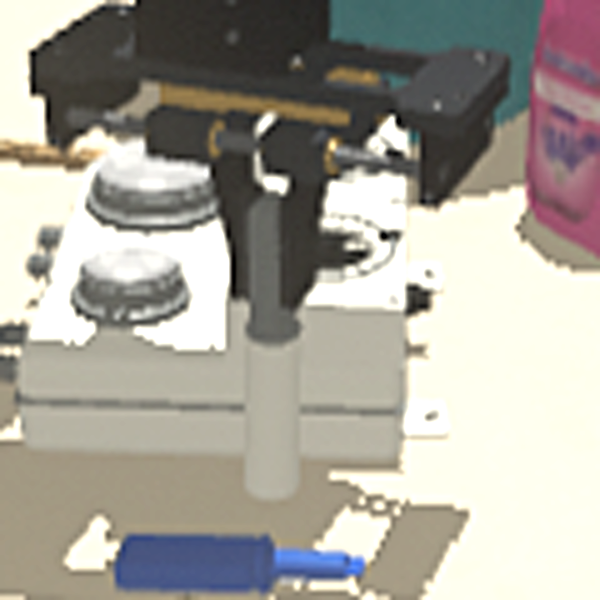

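>>> carry_out(
  series=[
    [0,0,0,0,1],
    [0,0,0,0,1],
    [0,-12,0,0,1],
    [0,-15,0,0,1],
    [0,-15,0,0,1],
    [0,-15,0,0,1],
    [0,-10,0,0,1],
    [0,0,0,0,1],
  ],
  squeeze=30,
)

```text
time: 6.2
position: [0.4794, -0.1407, 0.1709]
tool_rot: [0.337, -0.613, 0.628, -0.342]
ft_force: [0.7, 0.2, -0.7]
grip_width: 0.014
```

```bash
python3 - <<'E'
from h import *
show()
im,d=optics.camera("side"); cv2.imwrite(f"pics/side4.png",im[:,:,::-1]); np.save("side4.npy",d)
show()
b=im[150:270,200:320,::-1]
cv2.imwrite("pics/c4.png",np.clip(cv2.resize(b,(600,600),interpolation=cv2.INTER_CUBIC)*1.4,0,255).astype(np.uint8))
E
```

```text
t 6.2 pos [ 479.4 -140.7  170.9] phi -0.5691 tooly [ 0.017 -0.015 -1.   ] F [ 0.73  0.16 -0.66] M [ 0.003  0.004 -0.035] w 14.0 q1,6 [-0.507  0.429  1.812 -0.006  0.879  0.066]
t 6.25 pos [ 479.1 -140.6  170.4] phi -0.5691 tooly [ 0.016 -0.014 -1.   ] F [ 0.11  0.91 -0.18] M [-0.041 -0.087 -0.017] w 14.3 q1,6 [-0.507  0.43   1.812 -0.006  0.879  0.066]
```

View pics/c4.png

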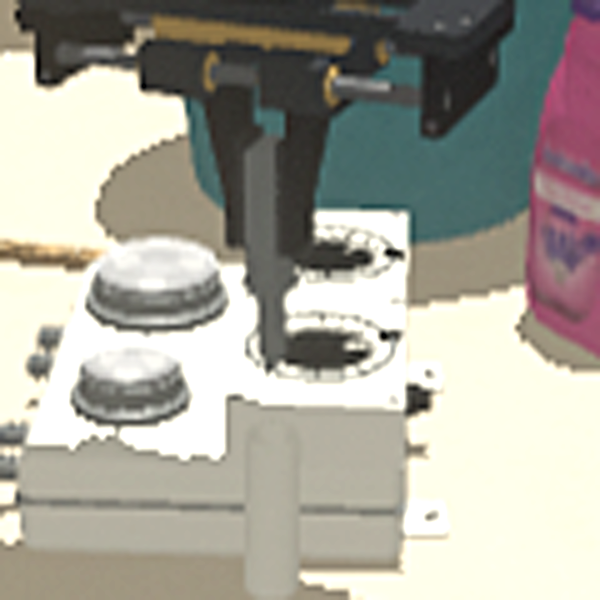

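The key is lifted clear: side crop handle top at (262,140), tip at (272,367), empty holster at (272,420). I'll measure the key's tip and tilt in the gripper from depth.

```bash
cat >> h.py <<'E'
def keyfit(n=4,save=None,zlo=.10,zhi=.17,r=.03):
    ims=[];ds=[];ps=[];ys=[]
    for i in range(n):
        a,b=optics.camera("side"); ims.append(a.astype(float)); ds.append(np.where(b==0,np.nan,b)); o,p,Rm=state(); ps.append(p); ys.append(Rm[:,1])
    im=np.mean(ims,0); d=np.nanmedian(ds,0); p=np.mean(ps,0); y=np.mean(ys,0)
    print("TCP mean",np.round(p*1000,2),"std",np.round(np.std(ps,0)*1000,2),"tooly",np.round(y,4))
    return im,d,p,y
E
python3 - <<'E'
from h import *
im,d,p,y=keyfit(6)
np.savez("side4.npz",im=im,d=d)
U,V=np.meshgrid(np.arange(235,275),np.arange(170,235)); P=unproj("side",U,V,d[V,U]); c=im[V,U]
g=c.mean(2)
ax=p[None,None,:2]
near=(np.hypot(P[...,0]-p[0],P[...,1]-p[1])<.03)&(P[...,2]>.09)&(P[...,2]<.235)
for v in range(175,228):
    i=v-170; m=near[i]
    # restrict surface near the front
    if m.sum(): 
        uu=U[i][m]; q=P[i][m]; print(v,uu.min(),uu.max(),"mid",round((uu.min()+uu.max())/2,1),np.round(np.median(q,0)*1000,1))
e=np.array([.4794,-.1407]);
for z0 in (.1115,.1585,.2165): print(z0,proj("side",np.r_[p[:2],z0]),proj("side",p-y*(z0-p[2])))
E
```

```text
TCP mean [ 478.59 -140.34  169.49] std [0.09 0.04 0.23] tooly [ 0.0141 -0.0132 -0.9998]
175 241 265 mid 253.0 [ 476.8 -143.1  224.4]
176 241 265 mid 253.0 [ 473.6 -141.2  222. ]
177 242 264 mid 253.0 [ 473.  -141.5  220. ]
178 242 264 mid 253.0 [ 478.3 -141.2  217.7]
179 242 264 mid 253.0 [ 477.1 -142.5  215.9]
180 242 264 mid 253.0 [ 476.3 -146.3  214.3]
181 242 263 mid 252.5 [ 474.3 -150.5  214. ]
182 243 263 mid 253.0 [ 475.2 -152.2  212.3]
183 243 263 mid 253.0 [ 475.  -152.   210.2]
184 243 263 mid 253.0 [ 475.2 -152.1  207.9]
185 243 263 mid 253.0 [ 475.  -151.9  205.4]
186 244 262 mid 253.0 [ 475.1 -152.3  203.4]
187 244 262 mid 253.0 [ 475.1 -151.9  201. ]
188 244 262 mid 253.0 [ 475.1 -151.5  199.1]
189 244 262 mid 253.0 [ 475.1 -151.1  196.7]
190 245 262 mid 253.5 [ 476.1 -152.2  194.5]
191 245 262 mid 253.5 [ 476.2 -151.6  192.1]
192 245 262 mid 253.5 [ 476.1 -151.4  190.2]
193 245 262 mid 253.5 [ 476.1 -151.9  187.9]
194 245 262 mid 253.5 [ 476.1 -151.7  185.8]
195 245 262 mid 253.5 [ 476.2 -151.   183.4]
196 245 262 mid 253.5 [ 476.1 -151.8  180.8]
197 245 262 mid 253.5 
[... 771 characters left out ...]
2 -146.4  136.7]
215 251 256 mid 253.5 [ 477.2 -146.2  134.2]
216 251 256 mid 253.5 [ 477.2 -147.   132.4]
217 251 256 mid 253.5 [ 477.2 -147.3  129.9]
218 251 256 mid 253.5 [ 477.2 -147.   127.5]
219 251 256 mid 253.5 [ 477.3 -146.2  124.6]
220 251 256 mid 253.5 [ 477.2 -146.8  122.6]
221 251 256 mid 253.5 [ 477.2 -146.7  120. ]
222 252 255 mid 253.5 [ 477.3 -147.2  117.9]
223 252 255 mid 253.5 [ 477.6 -144.6  114.3]
224 252 254 mid 253.0 [ 478.6 -143.2  110.9]
225 252 253 mid 252.5 [ 477.3 -133.8  103.8]
0.1115 [253.56064981 223.18191585] [253.98848935 223.30742213]
0.1585 [253.59798375 203.54551659] [253.68094653 203.56761842]
0.2165 [253.64657519 177.98805473] [253.28110397 177.90350502]
```

```bash
python3 - <<'E'
from h import *
im=cv2.imread("pics/side0.png"); g=cv2.cvtColor(im,cv2.COLOR_BGR2GRAY)
C=np.array([.5401,.0394]); t=np.linspace(0,2*np.pi,90)
def cir(c,r,z): return np.c_[c[0]+r*np.cos(t),c[1]+r*np.sin(t),0*t+z]
S=8;u0,v0=235,185;c2=cv2.resize(np.clip(im[v0:v0+50,u0:u0+60]*1.3,0,255).astype(np.uint8),None,fx=S,fy=S,interpolation=cv2.INTER_CUBIC)
def dr(P,col):
    q=((proj("side",P)-[u0,v0]+.5)*S-.5).astype(int); cv2.polylines(c2,[q.reshape(-1,1,2)],True,col,1)
dr(cir(C,.0365,.085),(0,0,255)); dr(cir(C,.0235,.082),(0,200,0))
C2=np.array([.5146,-.0675]); dr(cir(C2,.0365,.085),(0,0,255))
cv2.imwrite("pics/ovs.png",c2)
plan([.541,.0395,.172],-.75,9,1)
E
```

```text
[[np.float64(-21.0), np.float64(-0.0), np.float64(-5.0), np.float64(0.02), 1], [np.float64(-20.0), np.float64(-0.0), np.float64(-5.0), np.float64(0.02), 1], [np.float64(-20.0), np.float64(-0.0), np.float64(-6.0), np.float64(0.02), 1], [np.float64(-20.0), np.float64(-0.0), np.float64(-6.0), np.float64(0.02), 1], [np.float64(-20.0), np.float64(-0.0), np.float64(-7.0), np.float64(0.02), 1], [np.float64(-20.0), np.float64(-0.0), np.float64(-7.0), np.float64(0.02), 1], [np.float64(-20.0), np.float64(-0.0), np.float64(-7.0), np.float64(0.02), 1], [np.float64(-20.0), np.float64(-0.0), np.float64(-8.0), np.float64(0.02), 1], [np.float64(-20.0), np.float64(-0.0), np.float64(-8.0), np.float64(0.02), 1]]
```

View pics/ovs.png

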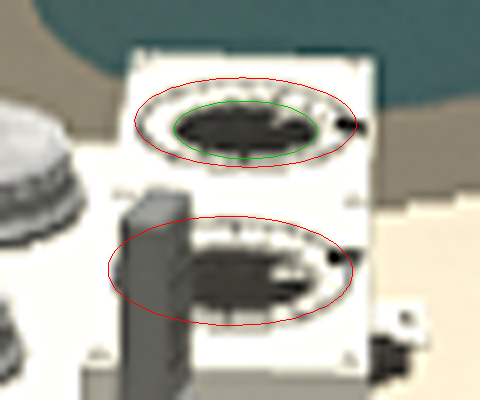

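>>> carry_out(
  series=[
    [-20,0,-5,0.02,1],
    [-20,0,-5,0.02,1],
    [-20,0,-6,0.02,1],
    [-20,0,-6,0.02,1],
    [-20,0,-7,0.02,1],
    [-20,0,-7,0.02,1],
    [-20,0,-7,0.02,1],
    [-20,0,-8,0.02,1],
    [-20,0,-8,0.02,1],
  ],
)

```text
time: 7.68
position: [0.5416, 0.0427, 0.1639]
tool_rot: [0.279, -0.645, 0.654, -0.28]
ft_force: [-0.1, 0.2, -0.0]
grip_width: 0.0137
```

```bash
python3 - <<'E'
from h import *
show()
im,d,p,y=keyfit(4); np.savez("side5.npz",im=im,d=d)
show()
plan([.541,.0395,.172],-.75,2,1,1)
t,td=optics.camera("top"); cv2.imwrite("pics/top5.png",t[:,:,::-1])
a=cv2.resize(im[150:230,220:320].astype(np.uint8)[:,:,::-1],(500,400),interpolation=cv2.INTER_CUBIC); b=cv2.resize(t[170:250,195:255,::-1],(290,387),interpolation=cv2.INTER_CUBIC)
b=cv2.copyMakeBorder(b,0,13,0,0,cv2.BORDER_CONSTANT)
cv2.imwrite("pics/c5.png",np.clip(np.hstack([a,b])*1.5,0,255).astype(np.uint8))
E
```

```text
t 7.675 pos [541.6  42.7 163.9] phi -0.7592 tooly [ 0.007 -0.011 -1.   ] F [-0.09  0.23 -0.  ] M [ 0.006 -0.019  0.039] w 13.7 q1,6 [-0.121  0.496  1.702 -0.013  0.936  0.646]
TCP mean [541.91  43.28 163.91] std [0.51 1.08 0.03] tooly [ 0.0072 -0.011  -0.9999]
t 7.875 pos [541.3  42.  163.9] phi -0.7572 tooly [ 0.007 -0.012 -1.   ] F [ 0.58 -0.02 -0.17] M [-0.014 -0.038 -0.001] w 14.1 q1,6 [-0.122  0.495  1.702 -0.014  0.936  0.643]
[[np.float64(1.0), np.float64(-4.0), np.float64(0.7), np.float64(-0.004), 1], [np.float64(1.0), np.float64(-4.0), np.float64(0.7), np.float64(-0.004), 1]]
```

View pics/c5.png

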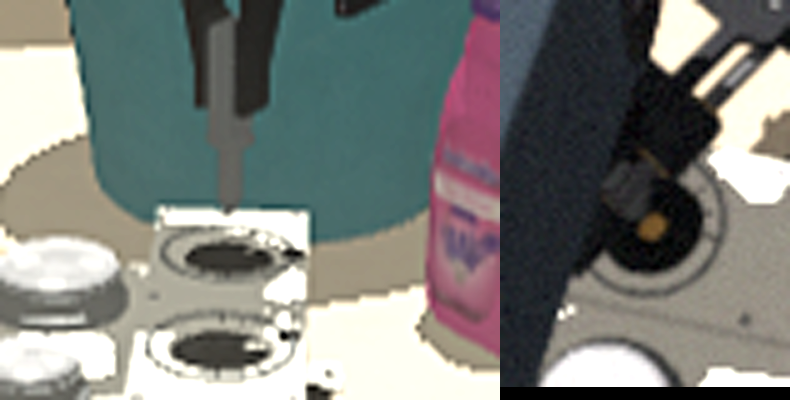

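```bash
cat >> h.py <<'E'
def shank(d,im,p,du=14,zlo=.08,zhi=.16):
    tip=p-np.array([0,0,.0595]); u,v=proj("side",tip).astype(int)
    U,V=np.meshgrid(np.arange(u-du,u+du),np.arange(v-26,v+8)); P=unproj("side",U,V,d[V,U])
    near=(np.hypot(P[...,0]-p[0],P[...,1]-p[1])<.02)&(P[...,2]>zlo)&(P[...,2]<zhi)
    out=[]
    for i in range(U.shape[0]):
        m=near[i]
        if m.sum()>=2:
            q=P[i][m]; q=q[q[:,1]<np.median(q[:,1])+.006]
            out.append([V[i,0],m.sum(),(U[i][m].min()+U[i][m].max())/2,*(np.median(q,0)*1000)])
    return np.array(out)
E
python3 - <<'E'
from h import *
z=np.load("side5.npz"); p=np.array([.5416,.0427,.1639])
o=shank(z["d"],z["im"],p)
for r in o: print(np.round(r,1))
print(proj("side",[.5401,.0394,.082]),proj("side",[.5401,.0394,.105]))
E
```

```text
[174.    6.  266.  542.8  36.  158.1]
[175.    9.  266.  536.8  32.8 157.1]
[176.    8.  265.5 535.4  32.4 154.3]
[177.   10.  265.5 539.6  33.9 150.7]
[178.   10.  265.5 539.8  33.1 148.4]
[179.    8.  265.5 538.2  32.2 145.9]
[180.    5.  266.  539.9  37.7 141.3]
[181.    5.  266.  540.8  38.  138.5]
[182.    5.  266.  540.6  37.  135.8]
[183.    5.  266.  540.6  37.1 132.9]
[184.    5.  266.  540.5  36.9 130.4]
[185.    5.  266.  541.1  37.9 127.2]
[186.    5.  266.  541.1  37.6 124.5]
[187.    5.  266.  540.7  37.2 121.8]
[188.    5.  266.  540.7  37.9 119. ]
[189.    5.  266.  541.   38.1 115.8]
[190.    5.  266.  541.   38.  113.3]
[191.    3.  266.  541.3  37.8 110.4]
[192.    3.  266.  542.3  42.2 105.7]
[197.    2.  267.5 550.2  59.9  83.4]
[198.    2.  268.5 552.6  57.8  81.2]
[199.   12.  265.5 543.5  53.3  81. ]
[265.2666818  200.74756867] [265.39232997 192.7152583 ]
```

>>> carry_out(
  series=[
    [2.2,4,2.1,0,1],
    [0,6,0,0,1],
    [0,6,0,0,1],
    [0,4,0,0,1],
    [0,0,0,0,1],
  ],
)

```text
time: 8.55
position: [0.5404, 0.0359, 0.1421]
tool_rot: [0.279, -0.645, 0.654, -0.278]
ft_force: [0.0, 0.0, -0.6]
grip_width: 0.0138
```

```bash
python3 - <<'E'
from h import *
show()
im,d,p,y=keyfit(4); np.savez("side6.npz",im=im,d=d)
show()
for r in shank(d,im,p): print(np.round(r,1))
t,td=optics.camera("top"); cv2.imwrite("pics/top6.png",t[:,:,::-1])
a=cv2.resize(im[160:220,230:300].astype(np.uint8)[:,:,::-1],(490,420),interpolation=cv2.INTER_CUBIC); b=cv2.resize(t[190:240,205:245,::-1],(300,375),interpolation=cv2.INTER_CUBIC)
b=cv2.copyMakeBorder(b,0,45,0,0,cv2.BORDER_CONSTANT)
cv2.imwrite("pics/c6.png",np.clip(np.hstack([a,b])*1.5,0,255).astype(np.uint8))
E
```

```text
t 8.55 pos [540.4  35.9 142.1] phi -0.761 tooly [ 0.004 -0.012 -1.   ] F [ 0.    0.04 -0.56] M [-0.021 -0.027 -0.03 ] w 13.8 q1,6 [-0.134  0.527  1.723 -0.015  0.886  0.637]
TCP mean [540.73  35.96 142.53] std [0.15 0.03 0.2 ] tooly [ 0.0055 -0.0121 -0.9999]
t 8.75 pos [540.9  36.  142.8] phi -0.7607 tooly [ 0.006 -0.012 -1.   ] F [ 0.38 -0.15 -0.14] M [ 0.013 -0.027  0.   ] w 14.3 q1,6 [-0.133  0.526  1.722 -0.015  0.886  0.637]
[174.    4.  266.  526.   36.2 158.7]
[175.   10.  266.  547.9  26.4 159.5]
[176.   15.  266.  540.5  24.3 157.3]
[177.   15.  266.  540.2  24.6 154.4]
[178.   15.  266.  541.2  24.2 152.1]
[179.   15.  266.  540.5  23.5 149.2]
[180.   15.  266.  540.1  22.6 147.2]
[181.   10.  266.5 539.3  23.5 144.1]
[182.    9.  266.  536.9  23.5 141.4]
[183.    9.  266.  535.3  25.6 138.2]
[184.    8.  265.5 535.5  27.1 134.8]
[185.    8.  265.5 537.   26.9 132.1]
[186.   10.  265.5 538.2  25.9 129.3]
[187.   10.  265.5 538.3  25.5 127. ]
[188.    8.  265.5 538.3  24.2 124.7]
[189.    5.  266.  539.6  31.  119.1]
[190.    5.  266.  539.5  29.  116.8]
[191.    5.  266.  539.8  30.2 113.5]
[192.    5.  266.  539.8  30.  110.9]
[193.    5.  266.  539.4  29.3 108.2]
[194.    5.  266.  540.   30.7 105.3]
[195.    5.  266.  538.6  30.2 102.7]
[196.    5.  266.  538.6  29.4  99.9]
[197.    5.  266.  538.5  29.2  97.2]
[198.    5.  266.  538.4  29.6  94.2]
[199.    7.  266.  538.7  30.   91.2]
[200.   13.  266.  540.5  44.3  81.5]
[201.   11.  266.  541.2  39.2  80.8]
[202.    7.  266.  535.2  31.6  81.1]
[203.   12.  265.5 538.1  26.5  81. ]
[204.   11.  266.  538.3  20.7  80.9]
```

View pics/c6.png

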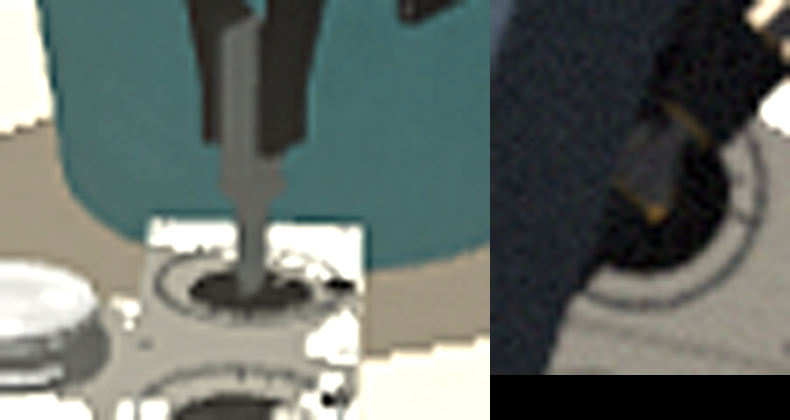

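>>> carry_out(
  series=[
    [-2.8,-1,-1.7,0,1],
    [0,0,0,0,1],
  ],
)

```text
time: 9.05
position: [0.5419, 0.0395, 0.1442]
tool_rot: [0.278, -0.645, 0.655, -0.279]
ft_force: [-0.2, -0.1, -1.3]
grip_width: 0.0139
```

```bash
python3 - <<'E'
from h import *
show()
im,d,p,y=keyfit(4); np.savez("side7.npz",im=im,d=d)
show()
q=shank(d,im,p); q=q[(q[:,1]>3)&(q[:,1]<7)]; print(np.round(q[:,3:],1).tolist())
E
```

```text
t 9.05 pos [541.9  39.5 144.2] phi -0.7606 tooly [ 0.007 -0.012 -1.   ] F [-0.19 -0.1  -1.31] M [-0.016 -0.04  -0.016] w 13.9 q1,6 [-0.126  0.525  1.718 -0.015  0.89   0.643]
TCP mean [541.73  39.39 144.05] std [0.07 0.05 0.06] tooly [ 0.0065 -0.0123 -0.9999]
t 9.25 pos [541.7  39.3 144. ] phi -0.7608 tooly [ 0.006 -0.012 -1.   ] F [-0.44 -0.62 -0.27] M [-0.049 -0.038 -0.001] w 13.9 q1,6 [-0.127  0.525  1.719 -0.015  0.89   0.643]
[[527.9, 39.6, 157.5], [540.0, 32.7, 120.8], [540.0, 32.9, 117.9], [540.1, 33.5, 114.9], [540.3, 32.6, 112.6], [540.1, 33.3, 109.7], [540.1, 31.4, 107.3], [540.0, 32.6, 104.0], [540.6, 33.3, 101.0], [540.1, 33.2, 98.1], [540.3, 33.5, 95.0], [539.2, 33.3, 92.5], [540.9, 33.2, 81.0], [538.6, 21.8, 80.6]]
```

>>> carry_out(
  series=[
    [0,4,0,0,1],
    [0,4,0,0,1],
    [0,3,0,0,1],
    [0,0,0,0,1],
  ],
)

```text
time: 9.75
position: [0.5414, 0.0391, 0.1319]
tool_rot: [0.278, -0.645, 0.655, -0.279]
ft_force: [0.4, -0.1, -0.9]
grip_width: 0.0135
```

```bash
python3 - <<'E'
from h import *
show()
im,d,p,y=keyfit(2); 
show()
q=shank(d,im,p); q=q[(q[:,1]>3)&(q[:,1]<7)]; print(np.round(q[:,3:],1).tolist())
E
```

```text
t 9.75 pos [541.4  39.1 131.9] phi -0.7611 tooly [ 0.005 -0.012 -1.   ] F [ 0.36 -0.06 -0.88] M [-0.038 -0.017  0.01 ] w 13.5 q1,6 [-0.127  0.544  1.728 -0.015  0.862  0.643]
TCP mean [541.58  39.02 132.05] std [0.07 0.02 0.08] tooly [ 0.0059 -0.0122 -0.9999]
t 9.85 pos [541.6  39.  132.1] phi -0.7611 tooly [ 0.006 -0.012 -1.   ] F [-0.56 -0.58 -0.46] M [-0.029 -0.001 -0.001] w 13.6 q1,6 [-0.127  0.544  1.728 -0.015  0.862  0.643]
[[537.7, 28.5, 111.5], [540.3, 34.7, 106.5], [540.7, 34.0, 103.6], [539.9, 32.7, 101.5], [540.2, 32.6, 98.5], [540.3, 33.1, 95.3], [540.3, 34.9, 91.9]]h.py:33: RuntimeWarning: All-NaN slice encountered
  im=np.mean(ims,0); d=np.nanmedian(ds,0); p=np.mean(ps,0); y=np.mean(ys,0)
```

>>> carry_out(
  series=[
    [0,3,0,0,1],
    [0,2,0,0,1],
    [0,1.5,0,0,1],
  ],
)

```text
time: 10.22
position: [0.5418, 0.0389, 0.1255]
tool_rot: [0.278, -0.645, 0.655, -0.279]
ft_force: [-0.4, 0.0, -0.7]
grip_width: 0.014
```

>>> carry_out(
  series=[
    [0,1.5,0,0,1],
    [0,1,0,0,1],
  ],
)

```text
time: 10.48
position: [0.5418, 0.0389, 0.1228]
tool_rot: [0.278, -0.645, 0.655, -0.279]
ft_force: [-0.3, 0.1, -0.6]
grip_width: 0.0136
```

>>> carry_out(
  series=[
    [0,1.2,0,0,1],
    [0,0.8,0,0,1],
  ],
)

```text
time: 10.72
position: [0.5418, 0.0388, 0.1207]
tool_rot: [0.278, -0.645, 0.655, -0.279]
ft_force: [0.4, 0.4, -0.9]
grip_width: 0.0138
```

```bash
python3 - <<'E'
from h import *
show()
im,d,p,y=keyfit(3); np.savez("side8.npz",im=im,d=d) 
show()
q=shank(d,im,p); print(np.round(q[:,[0,1,3,4,5]],1).tolist())
E
```

```text
t 10.725 pos [541.8  38.8 120.7] phi -0.761 tooly [ 0.006 -0.012 -1.   ] F [ 0.43  0.45 -0.92] M [ 0.012  0.023 -0.042] w 13.8 q1,6 [-0.128  0.562  1.736 -0.016  0.836  0.644]
TCP mean [541.83  38.84 120.64] std [0.02 0.01 0.04] tooly [ 0.0064 -0.0124 -0.9999]
t 10.875 pos [541.9  38.9 120.7] phi -0.761 tooly [ 0.006 -0.012 -1.   ] F [ 0.02 -1.42 -0.16] M [-0.036 -0.004 -0.015] w 14.2 q1,6 [-0.128  0.562  1.736 -0.015  0.836  0.644]
[[181.0, 15.0, 540.7, 26.6, 142.9], [182.0, 15.0, 541.0, 27.5, 139.9], [183.0, 15.0, 541.1, 25.5, 137.6], [184.0, 15.0, 541.4, 26.7, 134.4], [185.0, 15.0, 541.4, 26.6, 131.6], [186.0, 14.0, 541.2, 26.6, 129.2], [187.0, 15.0, 541.3, 25.6, 126.4], [188.0, 12.0, 540.9, 26.5, 123.3], [189.0, 9.0, 539.1, 27.0, 120.9], [190.0, 9.0, 536.3, 29.5, 117.2], [191.0, 9.0, 537.5, 30.0, 114.2], [192.0, 8.0, 537.9, 30.8, 111.1], [193.0, 9.0, 537.9, 29.4, 108.6], [194.0, 9.0, 539.3, 30.4, 105.5], [195.0, 8.0, 538.0, 27.7, 103.3], [196.0, 5.0, 537.7, 26.9, 100.9], [197.0, 5.0, 540.1, 32.9, 95.7], [198.0, 5.0, 540.2, 32.4, 92.9], [199.0, 11.0, 540.4, 48.9, 81.7], [200.0, 14.0, 539.1, 44.3, 81.5], [201.0, 12.0, 541.7, 37.8, 81.5], [202.0, 10.0, 539.3, 32.3, 81.1], [203.0, 11.0, 542.3, 26.8, 80.9], [204.0, 5.0, 538.5, 21.4, 80.8]]
```

>>> carry_out(
  series=[
    [0,1,0,0,1],
    [0,0.6,0,0,1],
  ],
)

```text
time: 11.12
position: [0.5419, 0.0388, 0.1192]
tool_rot: [0.278, -0.645, 0.655, -0.279]
ft_force: [-0.4, 0.1, 1.7]
grip_width: 0.0135
```

```bash
python3 - <<'E'
from h import *
show()
F=[];M=[]
for i in range(4):
    optics.camera("top"); o=robot.get_obs(); F.append(o["ft_force"]);M.append(o["moment"])
print(np.mean(F,0),np.std(F,0),np.mean(M,0))
im,d,p,y=keyfit(1); 
show()
E
```

```text
t 11.125 pos [541.9  38.8 119.2] phi -0.7609 tooly [ 0.007 -0.012 -1.   ] F [-0.4   0.11  1.66] M [ 0.017  0.09  -0.028] w 13.5 q1,6 [-0.128  0.564  1.737 -0.016  0.832  0.644]
[-0.71322447 -0.02649941  0.85899738] [0.32617725 0.24162828 0.48613616] [-0.02108421  0.05734884 -0.01977255]
TCP mean [541.87  38.8  119.22] std [0. 0. 0.] tooly [ 0.0066 -0.0125 -0.9999]
t 11.375 pos [541.9  38.8 119.2] phi -0.7609 tooly [ 0.007 -0.013 -1.   ] F [-0.13  0.51 -0.13] M [ 0.004  0.071 -0.008] w 13.7 q1,6 [-0.128  0.564  1.737 -0.016  0.832  0.644]h.py:33: RuntimeWarning: All-NaN slice encountered
  im=np.mean(ims,0); d=np.nanmedian(ds,0); p=np.mean(ps,0); y=np.mean(ys,0)
```

The blade touches the slot floor (Fz up about 1.3 N at a tip height near 60 mm), so it's seated. I'll start turning clockwise.

>>> carry_out(
  series=[
    [0,0,0,0.08,1],
    [0,0,0,0.08,1],
    [0,0,0,0.08,1],
    [0,0,0,0.08,1],
  ],
)

```text
time: 11.88
position: [0.5416, 0.0394, 0.1194]
tool_rot: [0.167, -0.682, 0.691, -0.169]
ft_force: [-0.6, -0.4, -0.6]
grip_width: 0.0139
```

```bash
cat >> h.py <<'E'
def look(tag,n=2):
    F=[];M=[];T=[];S=[];Ps=[]
    for i in range(n):
        a,_=optics.camera("side"); S.append(a.astype(float)); o=robot.get_obs(); F.append(o["ft_force"]);M.append(o["moment"]);Ps.append(o["position"])
        b,_=optics.camera("top"); T.append(b.astype(float)); o=robot.get_obs(); F.append(o["ft_force"]);M.append(o["moment"]);Ps.append(o["position"])
    print("F",np.round(np.mean(F,0),2),"M",np.round(np.mean(M,0),3),"pos",np.round(np.mean(Ps,0)*1000,2))
    s=np.mean(S,0); t=np.mean(T,0); np.savez(f"look_{tag}.npz",s=s,t=t)
    a=cv2.resize(s[170:215,240:300].astype(np.uint8)[:,:,::-1],(480,360),interpolation=cv2.INTER_CUBIC); b=cv2.resize(t[190:240,205:247,::-1].astype(np.uint8),(302,360),interpolation=cv2.INTER_CUBIC)
    cv2.imwrite(f"pics/look_{tag}.png",np.clip(np.hstack([a,b])*1.6,0,255).astype(np.uint8)); show()
E
python3 - <<'E'
from h import *
look("a")
E
```

```text
F [-0.23 -0.27  0.02] M [-0.072  0.035  0.036] pos [541.63  39.31 119.37]
t 12.075 pos [541.6  39.3 119.4] phi -1.0873 tooly [ 0.006 -0.012 -1.   ] F [ 0.25 -0.36  0.02] M [-0.051  0.038  0.042] w 13.9 q1,6 [-0.127  0.564  1.737 -0.014  0.833  0.97 ]
```

View pics/look_a.png

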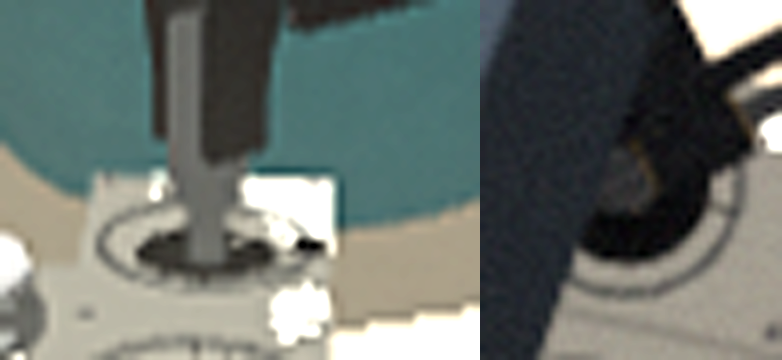

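>>> carry_out(
  series=[
    [0,0.1,0,0.08,1],
    [0,0,0,0.08,1],
    [0,0.1,0,0.08,1],
    [0,0,0,0.08,1],
    [0,0.1,0,0.08,1],
    [0,0,0,0.06,1],
  ],
)

```text
time: 12.82
position: [0.5419, 0.0387, 0.1193]
tool_rot: [0.004, -0.702, 0.712, -0.008]
ft_force: [0.1, -1.2, 0.9]
grip_width: 0.0138
```

```bash
python3 - <<'E'
from h import *
look("b")
E
```

```text
F [-0.33 -0.43  0.59] M [-0.092  0.093  0.055] pos [541.89  38.66 119.33]
t 13.025 pos [541.9  38.6 119.3] phi -1.5513 tooly [ 0.007 -0.013 -1.   ] F [-1.31 -0.43 -0.05] M [-0.112  0.084  0.071] w 13.7 q1,6 [-0.128  0.564  1.737 -0.016  0.832  1.434]
```

View pics/look_b.png

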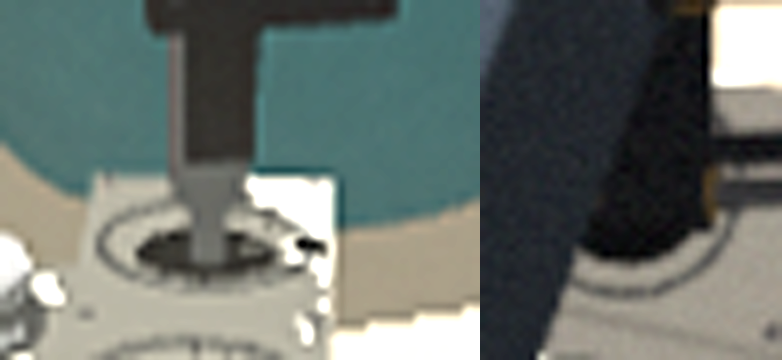

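```bash
cat >> h.py <<'E'
YAW=-.2342; CB=np.array([.5401,.0394])
def prof(cam,im,rs=(.012,.015,.018),du=0,dv=0):
    g=im.mean(2).astype(np.float32); out=[]
    A=np.arange(-2.0,2.01,.1)
    for a in A:
        w=YAW-a; v=[]
        for r in rs:
            u=proj(cam,np.array([CB[0]+r*np.cos(w),CB[1]+r*np.sin(w),.082]))
            v.append(cv2.remap(g,np.array([[u[0]+du]],np.float32),np.array([[u[1]+dv]],np.float32),cv2.INTER_LINEAR)[0,0])
        out.append(v)
    return A,np.array(out)
E
python3 - <<'E'
from h import *
s0=cv2.imread("pics/side0.png")[:,:,::-1].astype(float)
a=np.load("look_a.npz")["s"]; b=np.load("look_b.npz")["s"]
A,p0=prof("side",s0); _,pa=prof("side",a); _,pb=prof("side",b)
for i,x in enumerate(A): print(round(x,2),p0[i].round(),pa[i].round(),pb[i].round())
S=9
tiles=[cv2.resize(np.clip(q[188:212,252:288],0,255).astype(np.uint8)[:,:,::-1],None,fx=7,fy=9,interpolation=cv2.INTER_NEAREST) for q in (s0,a,b)]
cv2.imwrite("pics/tri.png",np.hstack(tiles))
E
```

```text
-2.0 [38. 52. 70.] [59. 54. 60.] [55. 53. 66.]
-1.9 [39. 50. 67.] [68. 63. 61.] [68. 63. 66.]
-1.8 [40. 48. 56.] [68. 67. 67.] [68. 67. 66.]
-1.7 [40. 51. 61.] [68. 68. 67.] [68. 67. 66.]
-1.6 [40. 55. 70.] [68. 68. 67.] [68. 67. 67.]
-1.5 [39. 59. 81.] [68. 68. 68.] [69. 68. 67.]
-1.4 [37. 57. 76.] [67. 67. 67.] [68. 67. 67.]
-1.3 [35. 52. 72.] [65. 65. 69.] [66. 66. 71.]
-1.2 [35. 50. 69.] [63. 59. 71.] [63. 60. 73.]
-1.1 [38. 47. 82.] [54. 49. 79.] [54. 48. 71.]
-1.0 [41. 62. 99.] [46. 55. 86.] [45. 36. 62.]
-0.9 [ 53.  81. 126.] [51. 65. 90.] [38. 25. 54.]
-0.8 [ 68.  99. 142.] [62. 74. 94.] [35. 33. 53.]
-0.7 [ 84. 104. 119.] [74. 76. 89.] [32. 41. 66.]
-0.6 [91. 94. 89.] [80. 71. 75.] [34. 49. 75.]
-0.5 [84. 68. 66.] [77. 58. 56.] [39. 54. 70.]
-0.4 [71. 44. 43.] [65. 42. 37.] [45. 55. 61.]
-0.3 [60. 39. 33.] [55. 36. 28.] [50. 58. 57.]
-0.2 [52. 37. 35.] [47. 34. 28.] [55. 61. 58.]
-0.1 [47. 38. 38.] [42. 33. 29.] [58. 63. 58.]
0.0 [41. 39. 39.] [35. 33. 29.] [61. 65. 59.]
0.1 [37. 40. 38.] [32. 33. 29.] [60. 60. 52.]
0.2 [38. 39. 36.] [32. 33. 30.] [52. 53. 43.]
0.3 [38. 38. 36.] [32. 33. 31.] [45. 45. 35.]
0.4 [38. 38. 37.] [33. 33. 32.] [39. 38. 28.]
0.5 [39. 38. 51.] [33. 34. 37.] [35. 32. 34.]
0.6 [40. 39. 61.] [34. 34. 41.] [33. 32. 38.]
0.7 [40. 39. 54.] [36. 33. 38.] [35. 32. 37.]
0.8 [38. 37. 42.] [37. 33. 34.] [37. 31. 33.]
0.9 [37. 35. 41.] [39. 33. 34.] [39. 32. 33.]
1.0 [37. 35. 50.] [44. 33. 37.] [44. 32. 36.]
1.1 [36. 34. 61.] [49. 35. 39.] [49. 35. 39.]
1.2 [36. 33. 69.] [51. 39. 45.] [52. 40. 44.]
1.3 [36. 36. 73.] [51. 41. 48.] [52. 42. 48.]
1.4 [37. 39. 71.] [51. 42. 48.] [52. 44. 49.]
1.5 [37. 39. 57.] [51. 42. 45.] [52. 43. 45.]
1.6 [38. 38. 50.] [51. 42. 42.] [51. 42. 42.]
1.7 [38. 39. 70.] [50. 39. 46.] [50. 39. 46.]
1.8 [39. 36. 67.] [49. 37. 45.] [49. 36. 44.]
1.9 [38. 33. 59.] [47. 38. 42.] [45. 35. 41.]
2.0 [37. 33. 52.] [46. 36. 39.] [41. 34. 39.]
```

View pics/tri.png

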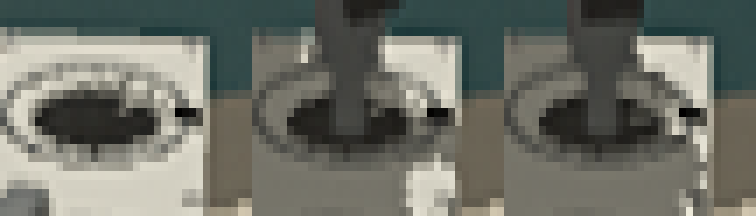

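```bash
cat >> h.py <<'E'
def cover(cam,C,a,ri,ro,w,off,shape,u0,v0,z=.0822):
    r,t=np.meshgrid(np.linspace(ri,ro,60),np.linspace(-w/2,w/2,16)); r=r.ravel();t=t.ravel(); W=YAW-a
    P=np.c_[C[0]+r*np.cos(W)-t*np.sin(W),C[1]+r*np.sin(W)+t*np.cos(W),0*r+z]
    q=proj(cam,P)+off; H,_,_=np.histogram2d(q[:,1],q[:,0],bins=[np.arange(shape[0]+1)+v0-.5,np.arange(shape[1]+1)+u0-.5])
    # slight blur and area norm
    J=proj(cam,P[:1]+np.array([[1e-4,0,0]]))-proj(cam,P[:1]); K=proj(cam,P[:1]+np.array([[0,1e-4,0]]))-proj(cam,P[:1])
    area=abs(np.cross(J[0],K[0]))*1e8*(ro-ri)*w
    return H/len(r)*area
def fitp(cam,im,C,off,ri=.0095,ro=.021,w=.003,R=.0215,occ=None,A=np.arange(-1.6,1.0,.02),z=.0822,verbose=1):
    g=im.mean(2); c=proj(cam,np.r_[C,z])+off; u0=int(c[0])-12; v0=int(c[1])-12; sh=(25,25)
    U,V=np.meshgrid(np.arange(25)+u0,np.arange(25)+v0)
    Pw=ray_z(cam,U-off[0],V-off[1],z)[...,:2]-C; rr=np.hypot(Pw[...,0],Pw[...,1])
    m=(rr<R)&(rr>.0085 if True else True)
    if occ is not None: m&=occ(U,V)
    res=[]
    for a in A:
        h=cover(cam,C,a,ri,ro,w,off,sh,u0,v0,z); X=np.c_[np.ones(m.sum()),h[m]]; 
        s,_,_,_=np.linalg.lstsq(X,g[U[m][0]*0+V[m],U[m]],rcond=None) if False else np.linalg.lstsq(X,g[V[m],U[m]],rcond=None)
        e=((X@s-g[V[m],U[m]])**2).sum() if s[1]>0 else 1e9
        res.append((e,a,s[1],s[0]))
    res.sort()
    if verbose: print(cam,[np.round(x,2).tolist() for x in res[:4]],"n",m.sum())
    return res
E
python3 - <<'E'
from h import *
from scipy.optimize import minimize
t0=np.load("top_avg.npz")["im"]; s0=cv2.imread("pics/side0.png")[:,:,::-1].astype(float)
CS=np.array([.5146,-.0675]); z2=np.zeros(2)
for C,n in ((CB,"big"),(CS,"small")):
    print(n); fitp("top",t0,C,z2,A=np.arange(-1.6,1.2,.02))
for R_ in (.018,.02,.0215):
  for off in ([0,0],[0,.3],[0,.5],[.2,.3]):
    r=fitp("side",s0,CB,np.array(off),R=R_,verbose=0)[0]; print(R_,off,np.round(r,2))
for R_ in (.018,.02,.0215):
  for off in ([0,0],[0,.3],[0,.5]):
    r=fitp("side",s0,CS,np.array(off),R=R_,occ=lambda U,V:U>proj("side",np.r_[CS,.082])[0]+1,verbose=0)[0]; print("small",R_,off,np.round(r,2))
for nm in "ab":
  s=np.load(f"look_{nm}.npz")["s"]
  for R_ in (.018,.02):
    for off in ([0,0],[0,.3],[0,.5],[.2,.3]):
      r=fitp("side",s,CB,np.array(off),R=R_,occ=lambda U,V:U>269,verbose=0)[0]; print(nm,R_,off,np.round(r,2))
E
```

```text
big
top [[53101.76, -0.86, 127.94, 25.95], [54160.83, -0.88, 126.95, 25.97], [56466.98, -0.84, 123.28, 26.09], [59284.97, -0.9, 121.26, 26.12]] n 234
small
top [[37790.86, -0.32, 141.52, 24.26], [40625.07, -0.3, 142.22, 24.24], [41045.56, -0.34, 137.58, 24.37], [49516.66, -0.36, 129.09, 24.6]] n 243
0.018 [0, 0] [ 4.78872e+03 -7.00000e-01  1.76440e+02  4.01600e+01]Traceback (most recent call last):
  File "<stdin>", line 9, in <module>
  File "h.py", line 83, in fitp
    h=cover(cam,C,a,ri,ro,w,off,sh,u0,v0,z); X=np.c_[np.ones(m.sum()),h[m]];
  File "h.py", line 72, in cover
    J=proj(cam,P[:1]+np.array([[1e-4,0,0]]))-proj(cam,P[:1]); K=proj(cam,P[:1]+np.array([[0,1e-4,0]]))-proj(cam,P[:1])
                                             ~~~~^^^^^^^^^^^
  File "h.py", line 10, in proj
    K,e,Rm,_=calib(c); p=(np.asarray(P)-e)@Rm;
             ~~~~~^^^
  File "h.py", line 5, in calib
    k=optics.get_calibration(c); return np.array(k["K"]),np.array(k["eye"]),R.from_quat(k["orientation"]).as_matrix(),k
ValueError: time passes only in moves, steps and waits
```

```bash
cat >> h.py <<'E'
_cal={}
def calib(c):
    if c not in _cal:
        k=optics.get_calibration(c); _cal[c]=(np.array(k["K"]),np.array(k["eye"]),R.from_quat(k["orientation"]).as_matrix(),k)
    return _cal[c]
E
python3 - <<'E'
from h import *
s0=cv2.imread("pics/side0.png")[:,:,::-1].astype(float)
CS=np.array([.5146,-.0675])
for off in ([0,0],[0,.3],[0,.6],[.3,.3]):
  o=np.array(off); r=[]
  for R_ in (.018,.02): r.append(fitp("side",s0,CB,o,R=R_,verbose=0)[0])
  for R_ in (.018,.02): r.append(fitp("side",s0,CS,o,R=R_,occ=lambda U,V:U>proj("side",np.r_[CS,.082])[0]+1,verbose=0)[0])
  for nm in "ab":
    s=np.load(f"look_{nm}.npz")["s"]
    for R_ in (.018,.02): r.append(fitp("side",s,CB,o,R=R_,occ=lambda U,V:U>269,verbose=0)[0])
  print(off,"big0(true -.86)",[ (round(x[1],2),round(x[2])) for x in r[:2]],"small(-.32)",[(round(x[1],2),round(x[2])) for x in r[2:4]],"a",[(round(x[1],2),round(x[2])) for x in r[4:6]],"b",[(round(x[1],2),round(x[2])) for x in r[6:]])
print(robot.get_obs()["time"])
E
```

```text
[0, 0] big0(true -.86) [(np.float64(-0.7), 176), (np.float64(-0.7), 164)] small(-.32) [(np.float64(-0.32), 185), (np.float64(-0.28), 173)] a [(np.float64(-0.66), 153), (np.float64(-0.66), 138)] b [(np.float64(-0.14), 117), (np.float64(-0.12), 79)]
[0, 0.3] big0(true -.86) [(np.float64(-0.76), 99), (np.float64(-0.82), 121)] small(-.32) [(np.float64(-0.18), 159), (np.float64(-0.18), 154)] a [(np.float64(-0.78), 217), (np.float64(-0.76), 135)] b [(np.float64(-0.26), 117), (np.float64(-0.26), 99)]
[0, 0.6] big0(true -.86) [(np.float64(-0.8), 59), (np.float64(-0.82), 49)] small(-.32) [(np.float64(-0.3), 153), (np.float64(-0.3), 152)] a [(np.float64(-0.94), 4113), (np.float64(-0.88), 247)] b [(np.float64(-0.4), 108), (np.float64(-0.38), 97)]
[0.3, 0.3] big0(true -.86) [(np.float64(-0.84), 152), (np.float64(-0.82), 151)] small(-.32) [(np.float64(-0.2), 156), (np.float64(-0.36), 160)] a [(np.float64(-0.8), 131), (np.float64(-0.8), 134)] b [(np.float64(-0.28), 120), (np.float64(-0.26), 70)]
13.025
```

>>> carry_out(
  series=[
    [0,0.1,0,0.08,1],
    [0,0,0,0.08,1],
    [0,0.1,0,0.08,1],
    [0,0,0,0.06,1],
  ],
)

```text
time: 13.52
position: [0.5419, 0.0382, 0.1193]
tool_rot: [-0.103, -0.695, 0.704, 0.097]
ft_force: [0.3, -0.4, 1.1]
grip_width: 0.0139
```

```bash
python3 - <<'E'
from h import *
look("c",3)
s=np.load("look_c.npz")["s"]
for off in ([0,0],[0.2,.2],[0.2,.3],[.3,.3],[.2,.4]):
  o=np.array(off); print(off,[[round(float(x),2) for x in fitp("side",s,CB,o,R=R_,occ=lambda U,V:U>269,verbose=0)[0][1:3]] for R_ in (.018,.02)])
b=np.load("look_b.npz")["s"]
tiles=[cv2.resize(np.clip(q[188:212,252:288]*1.3,0,255).astype(np.uint8)[:,:,::-1],None,fx=10,fy=12,interpolation=cv2.INTER_CUBIC) for q in (b,s)]
cv2.imwrite("pics/tri2.png",np.hstack(tiles))
E
```

```text
F [-0.92 -0.74  0.82] M [-0.153  0.149  0.068] pos [541.9   38.21 119.3 ]
t 13.825 pos [541.9  38.2 119.3] phi -1.8528 tooly [ 0.007 -0.014 -1.   ] F [-1.38 -1.05 -0.26] M [-0.187  0.107  0.061] w 13.9 q1,6 [-0.128  0.564  1.737 -0.017  0.832  1.736]
[0, 0] [[0.04, 44.85], [0.04, 38.8]]
[0.2, 0.2] [[-0.08, 49.28], [-0.08, 38.78]]
[0.2, 0.3] [[-0.08, 50.27], [-0.08, 47.08]]
[0.3, 0.3] [[-0.12, 49.3], [-0.12, 38.28]]
[0.2, 0.4] [[-0.08, 50.27], [-0.08, 47.08]]
```

View pics/tri2.png

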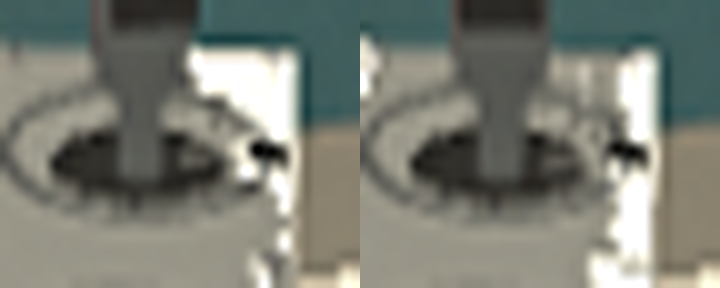

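>>> carry_out(
  series=[
    [0,0.1,0,0.05,1],
    [0,0,0,0,1],
    [0,0,0,0,1],
  ],
)

```text
time: 14.2
position: [0.5419, 0.0381, 0.1193]
tool_rot: [-0.119, -0.693, 0.702, 0.113]
ft_force: [-0.7, -0.6, 1.4]
grip_width: 0.0142
```

```bash
python3 - <<'E'
from h import *
look("d",4)
s=np.load("look_d.npz")["s"]
for off in ([0,0],[0.2,.2],[0.2,.3],[.3,.3]):
  o=np.array(off); print(off,[[round(float(x),2) for x in fitp("side",s,CB,o,R=R_,occ=lambda U,V:U>269,verbose=0)[0][1:3]] for R_ in (.018,.02)])
E
```

```text
F [-0.73 -0.91  0.87] M [-0.129  0.126  0.059] pos [541.89  38.13 119.28]
t 14.6 pos [541.9  38.1 119.3] phi -1.9019 tooly [ 0.007 -0.014 -1.   ] F [-1.89 -0.08  0.43] M [-0.108  0.124  0.033] w 14.0 q1,6 [-0.128  0.564  1.737 -0.018  0.832  1.786]
[0, 0] [[0.04, 17.25], [-0.66, 47.47]]
[0.2, 0.2] [[0.18, 36.15], [-0.74, 38.97]]
[0.2, 0.3] [[0.14, 47.93], [0.0, 24.65]]
[0.3, 0.3] [[0.12, 32.88], [-0.78, 37.4]]
```

>>> carry_out(
  series=[
    [0,0,0,-0.06,1],
    [0,-3,0,0,1],
    [0,-5,0,0,1],
    [0,-8,0,0,1],
    [0,-10,0,0,1],
    [0,-12,0,0,1],
    [0,-10,0,0,1],
    [0,0,0,0,1],
  ],
)

```text
time: 15.6
position: [0.5423, 0.0394, 0.1714]
tool_rot: [-0.1, -0.696, 0.705, 0.092]
ft_force: [-0.8, 0.2, -0.4]
grip_width: 0.0141
```

```bash
python3 - <<'E'
from h import *
look("e",2)
plan([.4795,-.1408,.172],-1.84,9,1)
plan([.4795,-.1408,.172],-.75,9,1)
E
```

```text
F [-0.08 -0.34 -0.7 ] M [ 0.054  0.05  -0.003] pos [541.51  39.49 170.32]
t 15.8 pos [541.2  39.5 169.8] phi -1.8436 tooly [ 0.006 -0.012 -1.   ] F [-0.52 -0.85 -1.6 ] M [0.03  0.048 0.003] w 13.8 q1,6 [-0.126  0.487  1.697 -0.014  0.95   1.725]
[[np.float64(1.0), np.float64(-0.0), np.float64(21.0), np.float64(-0.0), 1], [np.float64(1.0), np.float64(-0.0), np.float64(21.0), np.float64(-0.0), 1], [np.float64(1.0), np.float64(-0.0), np.float64(21.0), np.float64(-0.0), 1], [np.float64(1.0), np.float64(-0.0), np.float64(21.0), np.float64(-0.0), 1], [np.float64(1.0), np.float64(-0.0), np.float64(21.0), np.float64(-0.0), 1], [np.float64(1.0), np.float64(-0.0), np.float64(21.0), np.float64(-0.0), 1], [np.float64(1.0), np.float64(-0.0), np.float64(21.0), np.float64(-0.0), 1], [np.float64(1.0), np.float64(-0.0), np.float64(21.0), np.float64(-0.0), 1], [np.float64(1.0), np.float64(-0.0), np.float64(21.0), np.float64(-0.0), 1]]
[[np.float64(1.0), np.float64(-0.0), np.float64(21.0), np.float64(-0.122), 1], [np.float64(4.0), np.float64(-0.0), np.float64(21.0), np.float64(-0.122), 1], [np.float64(6.0), np.float64(-0.0), np.float64(20.0), np.float64(-0.122), 1], [np.float64(9.0), np.float64(-0.0), np.float64(19.0), np.float64(-0.122), 1], [np.float64(11.0), np.float64(-0.0), np.float64(18.0), np.float64(-0.122), 1], [np.float64(13.0), np.float64(-0.0), np.float64(17.0), np.float64(-0.122), 1], [np.float64(15.0), np.float64(-0.0), np.float64(15.0), np.float64(-0.122), 1], [np.float64(17.0), np.float64(-0.0), np.float64(13.0), np.float64(-0.122), 1], [np.float64(18.0), np.float64(-0.0), np.float64(11.0), np.float64(-0.122), 1]]
```

View pics/look_e.png

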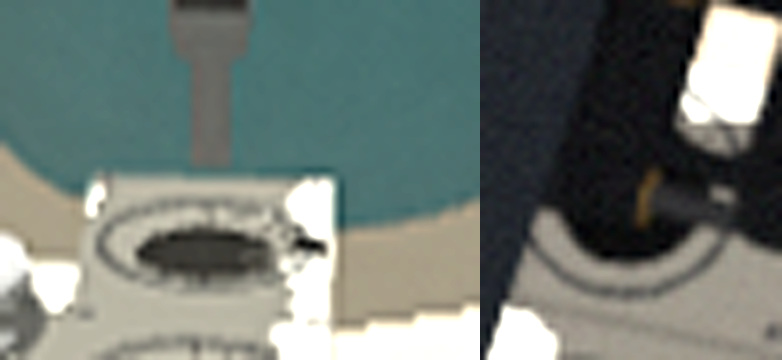

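>>> carry_out(
  series=[
    [1,0,21,-0.13,1],
    [4,0,21,-0.13,1],
    [7,0,20,-0.13,1],
    [9,0,19,-0.13,1],
    [12,0,17,-0.13,1],
    [14,0,16,-0.13,1],
    [16,0,14,-0.13,1],
    [18,0,11,-0.13,1],
    [19,0,9,-0.13,1],
    [0,0,0,0,1],
  ],
)

```text
time: 17.05
position: [0.4751, -0.1445, 0.1665]
tool_rot: [0.321, -0.629, 0.633, -0.316]
ft_force: [0.3, 1.0, -0.1]
grip_width: 0.0139
```

```bash
python3 - <<'E'
from h import *
T=[];D=[]
for i in range(4): a,b=optics.camera("top"); T.append(a.astype(float)); D.append(np.where(b==0,np.nan,b))
t=np.mean(T,0); d=np.nanmedian(D,0); np.savez("top9.npz",im=t,d=d)
show()
fitp("top",t,CB,np.zeros(2)); 
cv2.imwrite("pics/t9.png",cv2.resize(np.clip(t[180:260,190:330]*1.4,0,255).astype(np.uint8)[:,:,::-1],None,fx=5.6,fy=5.6,interpolation=cv2.INTER_CUBIC))
plan([.4795,-.1408,.170],-.6,2,1,1)
E
```

```text
t 17.25 pos [ 475.5 -142.8  166.7] phi -0.6323 tooly [-0.004 -0.008 -1.   ] F [ 0.59 -0.61 -0.11] M [-0.001 -0.065  0.021] w 13.7 q1,6 [-0.512  0.44   1.807 -0.012  0.894  0.128]
top [[86384.57, 0.02, 164.73, 37.57], [87720.14, 0.0, 164.97, 37.59], [90258.63, 0.04, 161.22, 37.64], [94751.83, -0.02, 161.62, 37.71]] n 234
[[np.float64(-2.0), np.float64(-1.6), np.float64(1.0), np.float64(-0.016), 1], [np.float64(-2.0), np.float64(-1.6), np.float64(1.0), np.float64(-0.016), 1]]
```

View pics/t9.png

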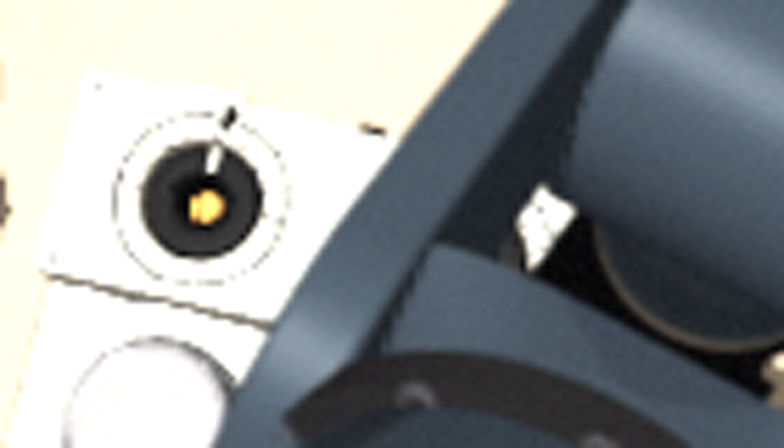

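Pointer is at t9 (213,159), the tab at (229,117) and the dial centre at (202,200). The pointer is nearly at the tab, perhaps slightly short. I'll refine that number before deciding whether to re-insert the key.

```bash
python3 - <<'E'
from h import *
from scipy.optimize import least_squares
z9=np.load("top9.npz"); t9=z9["im"]; d9=z9["d"]; t0=np.load("top_avg.npz")["im"]
def samp(g,P):
    q=proj("top",P).astype(np.float32); return cv2.remap(g,q[:,0].reshape(-1,1),q[:,1].reshape(-1,1),cv2.INTER_CUBIC).ravel()
def centre(im,rad,z,lo,hi,c0,dark_in=True):
    g=im.mean(2).astype(np.float32); th=np.linspace(0,2*np.pi,180,endpoint=False); c=np.array(c0)
    rs=np.linspace(lo,hi,60)
    for it in range(4):
        pts=[]
        for a in th:
            P=np.c_[c[0]+rs*np.cos(a),c[1]+rs*np.sin(a),0*rs+z]; v=samp(g,P)
            gr=np.gradient(v); k=np.argmax(gr); 
            if gr[k]>3: pts.append([a,rs[k]])
        pts=np.array(pts); f=lambda x: pts[:,1]-(x[2]+x[0]*np.cos(pts[:,0])+x[1]*np.sin(pts[:,0]))
        s=least_squares(f,[0,0,rad],loss="soft_l1",f_scale=.0005).x; c=c+s[:2]
    return c,s[2],len(pts)
for nm,im in (("t0",t0),("t9",t9)):
    c,r,n=centre(im,.0235,.082,.020,.028,CB); print(nm,"disc centre",np.round(c*1000,2),"r",round(r*1000,2),n)
    g=im.mean(2)
    for zt in (.084,.086,.088):
        U,V=np.meshgrid(np.arange(222,242),np.arange(194,210)); Pz=ray_z("top",U,V,zt)[...,:2]-c; rr=np.hypot(Pz[...,0],Pz[...,1])
        w=np.clip(np.median(g[V,U])*.75-g[V,U],0,None)*(rr>.026)*(rr<.046)*((U-230.7)**2+(V-200.8)**2<16)
        k=(Pz*w[...,None]).sum((0,1))/w.sum(); print("  tab z",zt,"ang",round(YAW-np.arctan2(k[1],k[0]),3),"r",round(np.hypot(*k)*1000,1))
    for off in (0,):
        for wd in (.002,.003):
            r_=fitp("top",im,c,np.zeros(2),w=wd,R=.0205,z=.0822,A=np.arange(-1.2,.6,.01),verbose=0)[0]; print("  pointer fit w",wd,np.round(r_[1:],3))
    # centroid
    U,V=np.meshgrid(np.arange(212,240),np.arange(203,228)); Pz=ray_z("top",U,V,.0822)[...,:2]-c; rr=np.hypot(Pz[...,0],Pz[...,1])
    a0=r_[1]; an=YAW-np.arctan2(Pz[...,1],Pz[...,0]); w=np.clip(g[V,U]-55,0,None)*(rr>.010)*(rr<.020)*(abs(an-a0)<.5)
    k=(Pz*w[...,None]).sum((0,1))/w.sum(); print("  pointer centroid",round(YAW-np.arctan2(k[1],k[0]),3),"r",round(np.hypot(*k)*1000,1))
# tab height from depth
U,V=np.meshgrid(np.arange(228,234),np.arange(198,204)); P=unproj("top",U,V,d9[V,U]); print((P[...,2]*1000).round(0).astype(int)); print(t9.mean(2)[198:204,228:234].round(0).astype(int))
print(robot.get_obs()["time"])
E
```

```text
t0 disc centre [540.39  39.98] r 25.23 180
  tab z 0.084 ang 0.09 r 35.0
  tab z 0.086 ang 0.101 r 34.7
  tab z 0.088 ang 0.113 r 34.3
  pointer fit w 0.002 [ -0.84  164.854  26.567]
  pointer fit w 0.003 [ -0.85  129.121  26.004]
  pointer centroid -0.842 r 15.8
t9 disc centre [540.31  39.89] r 25.04 180
  tab z 0.084 ang 0.088 r 35.1
  tab z 0.086 ang 0.099 r 34.7
  tab z 0.088 ang 0.11 r 34.4
  pointer fit w 0.002 [3.00000e-02 2.17755e+02 3.88400e+01]
  pointer fit w 0.003 [5.00000e-02 1.66845e+02 3.81360e+01]
  pointer centroid 0.058 r 16.3
[[ 4  3  4  4  5  3]
 [84 84 89 87 84  3]
 [83 85 89 89 83 85]
 [86 84 89 87 84 85]
 [84 91 90 85 86 84]
 [82 90 88 83 83 85]]
[[219 235 221 207 234 226]
 [228 232 147  69 180 214]
 [173 181 100  26 133 228]
 [180 125  64  36 165 203]
 [221 130  47 156 180 145]
 [206 183 150 226 232 213]]
17.25
```

```bash
python3 - <<'E'
from h import *
from scipy.optimize import least_squares
t9=np.load("top9.npz")["im"]; t0=np.load("top_avg.npz")["im"]
def samp(g,P):
    q=proj("top",P).astype(np.float32); return cv2.remap(g,q[:,0].reshape(-1,1),q[:,1].reshape(-1,1),cv2.INTER_CUBIC).ravel()
rs=np.linspace(.032,.039,57)
for nm,im in (("t0",t0),("t9",t9)):
    g=im.mean(2).astype(np.float32)
    for z in (.0845,.0855):
        c=CB.copy()
        for it in range(5):
            pts=[]
            for a in np.linspace(0,2*np.pi,240,endpoint=False):
                pa=YAW-a
                if abs((pa-.1+np.pi)%(2*np.pi)-np.pi)<.25: continue
                v=samp(g,np.c_[c[0]+rs*np.cos(a),c[1]+rs*np.sin(a),0*rs+z]); b=np.percentile(v,80); w=np.clip(b-v-12,0,None)
                if w.max()>15 and b>100 and 5<np.argmax(w)<52: pts.append([a,(w*rs).sum()/w.sum()])
            pts=np.array(pts); s=least_squares(lambda x: pts[:,1]-(x[2]+x[0]*np.cos(pts[:,0])+x[1]*np.sin(pts[:,0])),[0,0,.0355],loss="soft_l1",f_scale=.0004).x; c=c+s[:2]
        print(nm,z,"ring centre",np.round(c*1000,2),"r",round(s[2]*1000,2),"n",len(pts),"rms",round(np.std(pts[:,1])*1e3,2))
        g2=im.mean(2)
        a0=-.85 if nm=="t0" else .03
        U,V=np.meshgrid(np.arange(212,240),np.arange(203,228)); Pz=ray_z("top",U,V,.0822)[...,:2]-c; rr=np.hypot(Pz[...,0],Pz[...,1]); an=YAW-np.arctan2(Pz[...,1],Pz[...,0])
        w=np.clip(g2[V,U]-60,0,None)*(rr>.009)*(rr<.0195)*(abs(an-a0)<.5); k=(Pz*w[...,None]).sum((0,1))/w.sum()
        out=[round(YAW-np.arctan2(k[1],k[0]),3)]
        for zt in (.086,.088):
            U,V=np.meshgrid(np.arange(222,242),np.arange(194,210)); Pz=ray_z("top",U,V,zt)[...,:2]-c
            w=np.clip(np.median(g2[V,U])*.6-g2[V,U],0,None)*((U-230.6)**2+(V-200.8)**2<12); k=(Pz*w[...,None]).sum((0,1))/w.sum(); out.append(round(YAW-np.arctan2(k[1],k[0]),3))
        print("   pointer, tab86, tab88",out)
E
```

```text
t0 0.0845 ring centre [539.95  39.68] r 34.79 n 221 rms 0.32
   pointer, tab86, tab88 [np.float64(-0.852), np.float64(0.103), np.float64(0.115)]
t0 0.0855 ring centre [539.75  39.54] r 34.75 n 221 rms 0.31
   pointer, tab86, tab88 [np.float64(-0.84), np.float64(0.098), np.float64(0.109)]
t9 0.0845 ring centre [539.95  39.68] r 34.79 n 221 rms 0.33
   pointer, tab86, tab88 [np.float64(0.051), np.float64(0.104), np.float64(0.116)]
t9 0.0855 ring centre [539.74  39.54] r 34.74 n 221 rms 0.33
   pointer, tab86, tab88 [np.float64(0.039), np.float64(0.099), np.float64(0.11)]
```

The pointer is at about 0.045 rad and the tab at about 0.105 rad, a gap of 0.06 rad or 1.7 mm at 28 mm radius. That's inside the 3.5 mm tolerance, so I accept it. Next I'll align the key with the holster, measuring both in one side view.

```bash
python3 - <<'E'
from h import *
im,d,p,y=keyfit(5); np.savez("side9.npz",im=im,d=d); show()
U,V=np.meshgrid(np.arange(230,280),np.arange(195,275)); P=unproj("side",U,V,d[V,U])
near=(np.hypot(P[...,0]-.478,P[...,1]+.141)<.03)
for v in range(200,272,2):
    i=v-195; m=near[i]&(P[i,:,2]>.005)
    if m.sum()<3: continue
    q=P[i][m]; 
    # front surface: smallest y points fit circle centre x by median of extents
    print(v,m.sum(),"u",U[i][m].min(),U[i][m].max(),"x ext",np.round([q[:,0].min()*1e3,q[:,0].max()*1e3],1),"xmid",round((q[:,0].min()+q[:,0].max())*500,1),"ymin10%",round(np.percentile(q[:,1],15)*1e3,1),"z",round(np.median(q[:,2])*1e3,1))
cv2.imwrite("pics/s9.png",cv2.resize(np.clip(im[175:275,205:305]*1.4,0,255).astype(np.uint8)[:,:,::-1],None,fx=6,fy=6,interpolation=cv2.INTER_CUBIC))
E
```

```text
TCP mean [ 475.63 -142.91  166.87] std [0.02 0.12 0.05] tooly [-0.0036 -0.0086 -1.    ]
t 17.5 pos [ 475.6 -143.1  166.9] phi -0.631 tooly [-0.003 -0.009 -1.   ] F [-0.91  0.07 -0.32] M [-0.035 -0.04  -0.055] w 13.6 q1,6 [-0.512  0.439  1.807 -0.012  0.894  0.127]
200 18 u 244 261 x ext [457.7 493.8] xmid 475.8 ymin10% -157.3 z 172.9
202 12 u 247 258 x ext [462.9 485.2] xmid 474.0 ymin10% -159.1 z 169.3
204 11 u 247 257 x ext [463.  485.9] xmid 474.4 ymin10% -156.8 z 164.3
206 10 u 247 256 x ext [462.9 483.2] xmid 473.1 ymin10% -154.9 z 158.9
208 11 u 247 257 x ext [463.7 484.5] xmid 474.1 ymin10% -155.7 z 154.7
210 11 u 247 257 x ext [463.3 484.4] xmid 473.9 ymin10% -155.9 z 150.3
212 7 u 249 255 x ext [468.3 481.3] xmid 474.8 ymin10% -149.8 z 142.6
214 6 u 249 254 x ext [468.2 478. ] xmid 473.1 ymin10% -149.4 z 138.2
216 6 u 249 254 x ext [468.3 478.2] xmid 473.2 ymin10% -149.2 z 132.8
218 6 u 249 254 x ext [468.7 478.1] xmid 473.4 ymin10% -149.4 z 128.4
220 6 u 249 254 x ext [468.4 478.3] xmid 473.4 ymin10% -150.1 z 124.0
222 6 u 249 254 x ext [468.1 478.1] xmid 473.1 ymin10% -149
[... 704 characters left out ...]
z 57.8
248 20 u 244 263 x ext [460.2 502.5] xmid 481.4 ymin10% -152.7 z 52.8
250 20 u 244 263 x ext [460.2 502.8] xmid 481.5 ymin10% -154.4 z 47.3
252 21 u 244 264 x ext [460.1 505. ] xmid 482.6 ymin10% -152.6 z 42.7
254 20 u 244 263 x ext [460. 503.] xmid 481.5 ymin10% -153.3 z 37.1
256 20 u 244 263 x ext [460. 503.] xmid 481.5 ymin10% -153.7 z 31.6
258 19 u 245 263 x ext [462.4 503. ] xmid 482.7 ymin10% -153.9 z 27.3
260 17 u 247 263 x ext [466.8 503.3] xmid 485.0 ymin10% -153.6 z 22.8
262 11 u 249 259 x ext [467.4 490.2] xmid 478.8 ymin10% -154.0 z 19.5
264 11 u 249 259 x ext [467.6 489.9] xmid 478.7 ymin10% -153.8 z 14.0
266 9 u 250 258 x ext [469.1 487.2] xmid 478.2 ymin10% -154.0 z 9.3
```

View pics/s9.png

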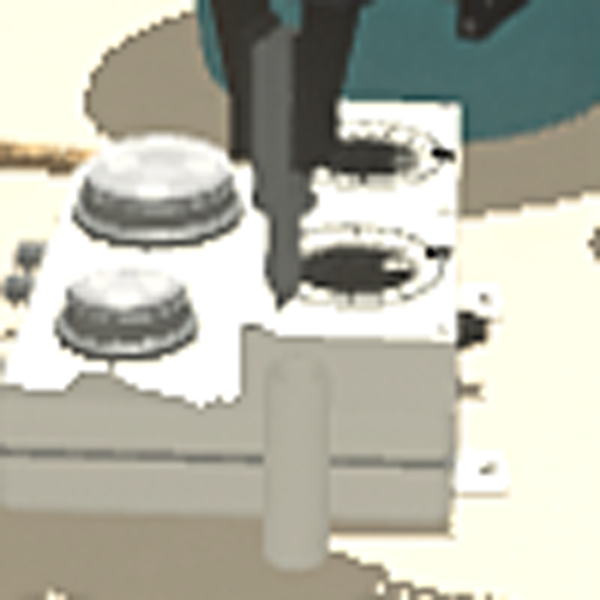

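>>> carry_out(
  series=[
    [-4.7,0,3.1,0,1],
    [0,0,0,0,1],
  ],
)

```text
time: 17.75
position: [0.4816, -0.1407, 0.167]
tool_rot: [0.323, -0.628, 0.633, -0.318]
ft_force: [0.3, 0.9, 0.6]
grip_width: 0.0139
```

```bash
cat >> h.py <<'E'
def align(n=4,vs=(213,223)):
    im,d,p,y=keyfit(n); show()
    q=shank(d,im,p); q=q[(q[:,1]>3)&(q[:,1]<8)&(q[:,5]<150)]; print("shank med x,y(front),ucentre",np.round(np.median(q[:,3:5],0),2),np.round(np.mean(q[:,2]),2),"n",len(q))
    U,V=np.meshgrid(np.arange(244,266),np.arange(259,267)); P=unproj("side",U,V,d[V,U]); m=(np.hypot(P[...,0]-.478,P[...,1]+.147)<.022)&(P[...,1]<-.14)&(P[...,2]>.004)
    r=[[np.median(P[i][m[i]][:,0])*1e3,np.median(P[i][m[i]][:,1])*1e3,(U[i][m[i]].min()+U[i][m[i]].max())/2] for i in range(8) if m[i].sum()>4]
    print("holster med x,y(front),uc",np.round(np.median(r,0),2))
    return im,d,p,y
E
python3 - <<'E'
from h import *
im,d,p,y=align()
cv2.imwrite("pics/s10.png",cv2.resize(np.clip(im[175:275,205:305]*1.4,0,255).astype(np.uint8)[:,:,::-1],None,fx=6,fy=6,interpolation=cv2.INTER_CUBIC))
E
```

```text
TCP mean [ 481.03 -140.69  166.91] std [0.15 0.04 0.02] tooly [-0.0037 -0.0086 -1.    ]
t 17.95 pos [ 480.9 -140.7  166.9] phi -0.6312 tooly [-0.004 -0.009 -1.   ] F [-0.01  0.08 -0.83] M [-0.024 -0.003 -0.004] w 13.5 q1,6 [-0.502  0.445  1.796 -0.012  0.9    0.136]
shank med x,y(front),ucentre [ 479.33 -146.73] 254.53 n 15
holster med x,y(front),uc [ 477.34 -152.57  254.  ]
```

View pics/s10.png

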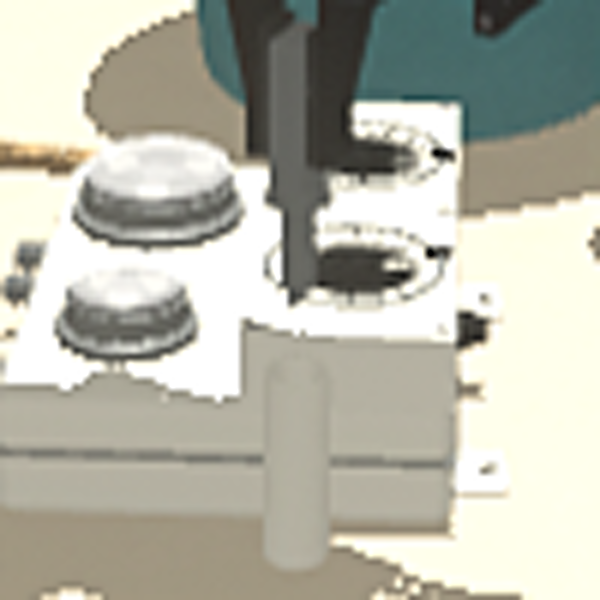

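>>> carry_out(
  series=[
    [0.4,8,-0.5,0,1],
    [0,8,0,0,1],
    [0,6,0,0,1],
    [0,0,0,0,1],
  ],
)

```text
time: 18.45
position: [0.4795, -0.1409, 0.1428]
tool_rot: [0.323, -0.629, 0.632, -0.317]
ft_force: [0.4, -0.1, -0.6]
grip_width: 0.0137
```

```bash
python3 - <<'E'
from h import *
im,d,p,y=align()
cv2.imwrite("pics/s11.png",cv2.resize(np.clip(im[185:265,225:285]*1.4,0,255).astype(np.uint8)[:,:,::-1],None,fx=7,fy=7,interpolation=cv2.INTER_CUBIC))
E
```

```text
TCP mean [ 479.94 -141.16  143.44] std [0.19 0.08 0.25] tooly [-0.0039 -0.0086 -1.    ]
t 18.65 pos [ 480.2 -141.2  143.7] phi -0.6316 tooly [-0.003 -0.009 -1.   ] F [ 0.12  0.51 -0.59] M [-0.078 -0.025 -0.037] w 14.0 q1,6 [-0.504  0.481  1.819 -0.013  0.84   0.136]
shank med x,y(front),ucentre [ 477.14 -146.82] 253.57 n 15
holster med x,y(front),uc [ 477.36 -152.72  254.  ]
```

View pics/s11.png

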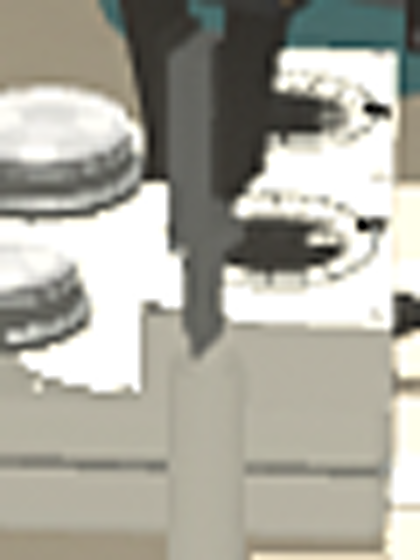

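>>> carry_out(
  series=[
    [-0.5,2,0.6,0,1],
    [0,2,0,0,1],
    [0,2,0,0,1],
    [0,2,0,0,1],
  ],
)

```text
time: 19.15
position: [0.4815, -0.1415, 0.1359]
tool_rot: [0.322, -0.628, 0.633, -0.318]
ft_force: [-0.3, -0.9, 0.3]
grip_width: 0.0137
```

```bash
python3 - <<'E'
from h import *
im,d,p,y=align(2)
cv2.imwrite("pics/s12.png",cv2.resize(np.clip(im[185:265,225:285]*1.4,0,255).astype(np.uint8)[:,:,::-1],None,fx=7,fy=7,interpolation=cv2.INTER_CUBIC))
E
```

```text
TCP mean [ 481.26 -141.39  135.69] std [0.02 0.01 0.04] tooly [-0.0023 -0.0095 -1.    ]
t 19.25 pos [ 481.2 -141.4  135.7] phi -0.6315 tooly [-0.002 -0.009 -1.   ] F [-0.3   0.06 -0.85] M [ 0.011 -0.059  0.071] w 13.6 q1,6 [-0.503  0.496  1.824 -0.013  0.82   0.137]
shank med x,y(front),ucentre [ 479.34 -147.28] 254.54 n 13
holster med x,y(front),uc [ 477.46 -152.51  254.  ]h.py:33: RuntimeWarning: All-NaN slice encountered
  im=np.mean(ims,0); d=np.nanmedian(ds,0); p=np.mean(ps,0); y=np.mean(ys,0)
```

View pics/s12.png

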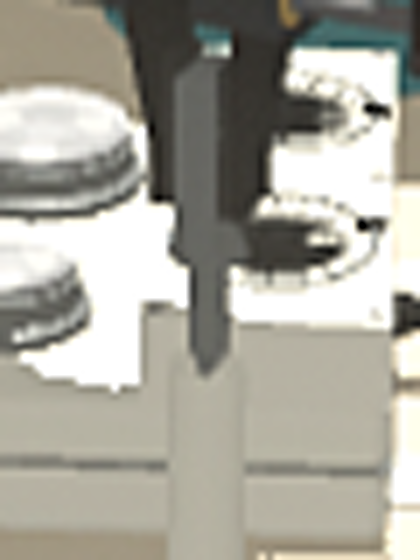

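>>> carry_out(
  series=[
    [0.2,3,-1.1,0,1],
    [0,4,0,0,1],
    [0,4,0,0,1],
    [0,4,0,0,1],
    [0,4,0,0,1],
  ],
)

```text
time: 19.88
position: [0.4802, -0.1411, 0.1156]
tool_rot: [0.322, -0.628, 0.633, -0.318]
ft_force: [0.9, 0.6, -1.6]
grip_width: 0.0141
```

```bash
python3 - <<'E'
from h import *
im,d,p,y=align(3)
E
```

```text
TCP mean [ 479.97 -141.01  115.35] std [0.09 0.04 0.21] tooly [-0.0028 -0.0092 -1.    ]
t 20.025 pos [ 480.1 -141.1  115.6] phi -0.6316 tooly [-0.003 -0.009 -1.   ] F [-0.91 -0.58  0.05] M [-0.023  0.    -0.004] w 13.7 q1,6 [-0.504  0.53   1.842 -0.014  0.768  0.138]
shank med x,y(front),ucentre [ 478.08 -147.23] 253.67 n 6
holster med x,y(front),uc [ 477.42 -152.41  254.  ]
```

>>> carry_out(
  series=[
    [0,4,0,0,1],
    [0,4,0,0,1],
    [0,3.5,0,0,1],
    [0,2,0,0,1],
    [0,1,0,0,1],
  ],
)

```text
time: 20.65
position: [0.4803, -0.1413, 0.1003]
tool_rot: [0.322, -0.628, 0.633, -0.318]
ft_force: [0.6, -0.2, 0.0]
grip_width: 0.0135
```

```bash
python3 - <<'E'
from h import *
look("f",3)
im=np.load("look_f.npz")["s"]
cv2.imwrite("pics/s13.png",cv2.resize(np.clip(im[185:265,225:285]*1.4,0,255).astype(np.uint8)[:,:,::-1],None,fx=7,fy=7,interpolation=cv2.INTER_CUBIC))
E
```

```text
F [-0.21  0.16 -0.48] M [-0.029 -0.04   0.021] pos [ 480.36 -141.35  100.47]
t 20.95 pos [ 480.4 -141.4  100.6] phi -0.6315 tooly [-0.002 -0.01  -1.   ] F [ 0.09 -0.38 -1.07] M [-0.022 -0.018  0.016] w 14.0 q1,6 [-0.504  0.557  1.852 -0.014  0.73   0.138]
```

View pics/s13.png

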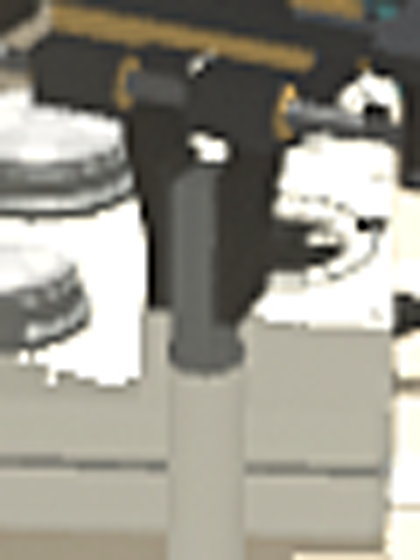

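>>> carry_out(
  series=[
    [0,0.8,0,0,1],
    [0,0,0,0,0.8],
    [0,0,0,0,0.6],
    [0,0,0,0,0.5],
    [0,0,0,0,0.5],
    [0,0,0,0,0.5],
  ],
)

```text
time: 21.7
position: [0.4807, -0.1415, 0.1001]
tool_rot: [0.322, -0.627, 0.634, -0.318]
ft_force: [-0.4, 0.3, -1.0]
grip_width: 0.0422
```

```bash
python3 - <<'E'
from h import *
look("g",2)
im=np.load("look_g.npz")["s"]
cv2.imwrite("pics/s14.png",cv2.resize(np.clip(im[185:265,225:285]*1.4,0,255).astype(np.uint8)[:,:,::-1],None,fx=7,fy=7,interpolation=cv2.INTER_CUBIC))
E
```

```text
F [0.62 0.22 0.26] M [-0.031 -0.02  -0.002] pos [ 480.73 -141.54  100.12]
t 21.9 pos [ 480.7 -141.5  100.1] phi -0.6316 tooly [-0.001 -0.01  -1.   ] F [0.9  0.22 0.06] M [ 0.002 -0.048  0.014] w 43.2 q1,6 [-0.504  0.557  1.852 -0.014  0.728  0.138]
```

View pics/s14.png

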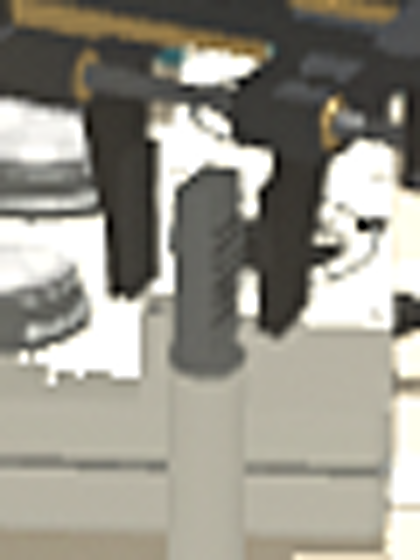

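The key stands on its rim and the fingers are clear on both sides (crop edges 157 and 262, key 173–243). Lifting straight up.

>>> carry_out(
  series=[
    [0,-6,0,0,0.5],
    [0,-12,0,0,0.5],
    [0,-15,0,0,0.5],
    [0,-20,0,0,0.5],
    [0,-25,0,0,0.5],
    [0,-25,0,0,0.5],
    [0,-15,0,0,0.5],
    [0,0,0,0,0.5],
  ],
)

```text
time: 22.9
position: [0.4813, -0.1404, 0.2274]
tool_rot: [0.321, -0.626, 0.635, -0.319]
ft_force: [-0.8, -0.0, -0.4]
grip_width: 0.0434
```

```bash
python3 - <<'E'
from h import *
show(); plan([.36,-.36,.26],-1.0,8,0.5)
E
```

```text
t 22.9 pos [ 481.3 -140.4  227.4] phi -0.6314 tooly [ 0.004 -0.013 -1.   ] F [-0.82 -0.03 -0.41] M [-0.019  0.002  0.005] w 43.4 q1,6 [-0.501  0.352  1.737 -0.011  1.043  0.136]
[[np.float64(31.0), np.float64(-4.0), np.float64(4.0), np.float64(0.046), 0.5], [np.float64(31.0), np.float64(-4.0), np.float64(5.0), np.float64(0.046), 0.5], [np.float64(31.0), np.float64(-4.0), np.float64(7.0), np.float64(0.046), 0.5], [np.float64(30.0), np.float64(-4.0), np.float64(8.0), np.float64(0.046), 0.5], [np.float64(30.0), np.float64(-4.0), np.float64(10.0), np.float64(0.046), 0.5], [np.float64(29.0), np.float64(-4.0), np.float64(11.0), np.float64(0.046), 0.5], [np.float64(29.0), np.float64(-4.0), np.float64(12.0), np.float64(0.046), 0.5], [np.float64(28.0), np.float64(-4.0), np.float64(14.0), np.float64(0.046), 0.5]]
```

>>> carry_out(
  series=[
    [31,-4,4,0.046,0.5],
    [31,-4,5,0.046,0.5],
    [31,-4,7,0.046,0.5],
    [30,-4,8,0.046,0.5],
    [30,-4,10,0.046,0.5],
    [29,-4,11,0.046,0.5],
    [29,-4,12,0.046,0.5],
    [28,-4,14,0.046,0.5],
    [28,-2,14,0.046,0.5],
    [0,0,0,0,0.5],
  ],
)

```text
time: 24.15
position: [0.3358, -0.3898, 0.2606]
tool_rot: [0.181, -0.682, 0.686, -0.179]
ft_force: [0.3, 0.3, 0.0]
grip_width: 0.0436
```

```bash
python3 - <<'E'
from h import *
T=[];D=[]
for i in range(5): a,b=optics.camera("top"); T.append(a.astype(float)); D.append(np.where(b==0,np.nan,b))
t=np.mean(T,0); d=np.nanmedian(D,0); np.savez("top10.npz",im=t,d=d)
s,_=optics.camera("side"); cv2.imwrite("pics/side10.png",s[:,:,::-1]); cv2.imwrite("pics/top10.png",t[:,:,::-1].astype(np.uint8))
show()
for nm,im in (("t0",np.load("top_avg.npz")["im"]),("t10",t)):
    g2=im.mean(2); c=np.array([.53985,.0396]); a0=-.85 if nm=="t0" else .03
    U,V=np.meshgrid(np.arange(212,240),np.arange(203,228)); Pz=ray_z("top",U,V,.0822)[...,:2]-c; rr=np.hypot(Pz[...,0],Pz[...,1]); an=YAW-np.arctan2(Pz[...,1],Pz[...,0])
    w=np.clip(g2[V,U]-60,0,None)*(rr>.009)*(rr<.0195)*(abs(an-a0)<.5); k=(Pz*w[...,None]).sum((0,1))/w.sum(); out=[round(float(YAW-np.arctan2(k[1],k[0])),3)]
    for zt in (.084,.086,.088):
        U,V=np.meshgrid(np.arange(222,242),np.arange(194,210)); Pz=ray_z("top",U,V,zt)[...,:2]-c
        w=np.clip(np.median(g2[V,U])*.6-g2[V,U],0,None)*((U-230.6)**2+(V-200.8)**2<12); k=(Pz*w[...,None]).sum((0,1))/w.sum(); out.append(round(float(YAW-np.arctan2(k[1],k[0])),3))
    print(nm,"pointer,tab84,86,88",out)
# key top
U,V=np.meshgrid(np.arange(293,325),np.arange(225,255)); P=unproj("top",U,V,d[V,U]); m=(P[...,2]>.138)&(P[...,2]<.152); q=P[m]; print("key top n",m.sum(),np.round(q.mean(0)*1000,1))
rc=cv2.minAreaRect((q[:,:2]*1e3).astype(np.float32)); print("rect",rc)
c1=cv2.resize(np.clip(t[180:260,190:330]*1.2,0,255).astype(np.uint8)[:,:,::-1],None,fx=5.6,fy=5.6,interpolation=cv2.INTER_CUBIC); cv2.imwrite("pics/t10.png",c1)
E
```

```text
t 24.45 pos [ 337.1 -387.1  260.8] phi -1.0528 tooly [-0.002 -0.005 -1.   ] F [-0.1  -0.92  0.7 ] M [-0.03   0.042 -0.02 ] w 43.2 q1,6 [-1.07   0.329  1.664 -0.004  1.146 -0.016]
t0 pointer,tab84,86,88 [-0.841, 0.089, 0.1, 0.111]
t10 pointer,tab84,86,88 [0.035, 0.089, 0.1, 0.111]
key top n 84 [ 477.9 -139.2  143.8]
rect ((478.55206298828125, -139.6290283203125), (25.13936996459961, 14.1863431930542), 55.259796142578125)
```

View pics/t10.png

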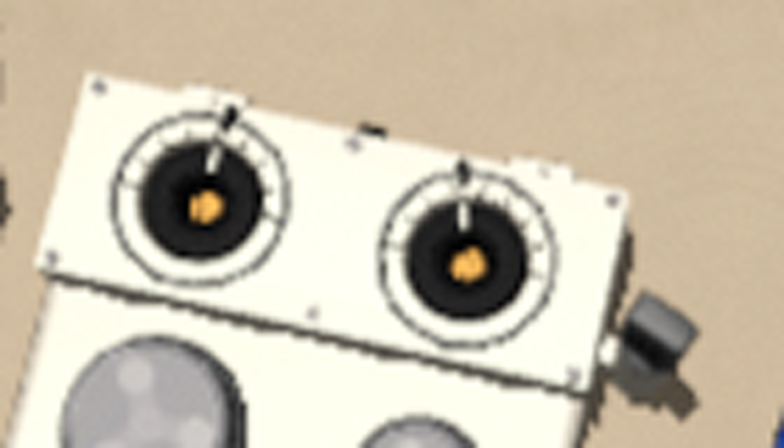

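View pics/side10.png

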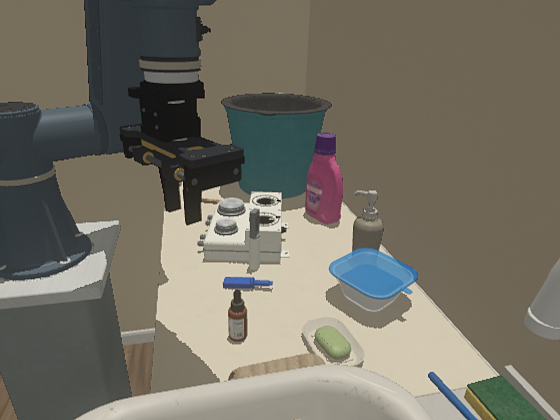

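Final checks before handing in:
- **Key:** its top is at (478.6, -139.6, 143.8) mm, against (478.1, -139.7, 143.9) at the start, so it's home and released.
- **Pointer:** it sits about 0.065 rad (1.5–2.1 mm at 28 mm radius) short of the tab, within tolerance.
- **Arm and bystanders:** the arm is clear, and the bystanders look unmoved.

```bash
python3 - <<'E'
from h import *
print(robot.hand_in()); 
E
```

```text
the job is handed in; nothing more can be done
None
```

The larger head's dial is set to its tab within tolerance, and the key is back in its holster and released. I handed the job in at about 24.5 s; no verdict was reported.

**What I did:** I took the grey key from the holster and seated its blade in the larger head's screw, pressing with about 1.3 N. I turned the dial clockwise by about 0.88 rad. Then I backed off slightly to unload the blade, withdrew the key, put it home and moved the arm clear.

**Last checks:**
- **Pointer and tab:** the top view puts the pointer at about 0.035–0.05 rad and the tab at about 0.09–0.11 rad. The pointer is therefore roughly 0.06 rad short, about 1.5–2.1 mm at 28 mm radius against the 3.5 mm limit.
- **Key:** its position and height match the start to about 0.5 mm. The fingers were clear of it on both sides before I lifted away.
- **Forces:** every reading I took stayed under about 2 N.

**What disagreed or was off:**
- **Dial angle:** while the key was seated, the side-camera fits and the key's rotation gave scattered pointer angles (about -0.08 to 0.18 rad). The setting therefore rests on the clear top view taken after withdrawing the key, and I did not go back to trim the remaining 0.06 rad.
- **Blue look-alike:** it stood upright at the start but had toppled by t=3.5 s. The gripper was still about 0.2 m above the worktop then and I saw no contact, so I left it lying.
- **Bystanders:** softener, dropper and peg look unmoved, but I judged that from the pictures only and did not measure them again.

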